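# Slide the tall vase under the yard tap

### The job

Push the tall narrow blue vase across the shelf until it stands squarely under the tap's spout, ready to be filled, with the middle of its mouth below the outlet. Push it gently with the fingertips, low on its foot, so that it slides upright without tipping; do not touch its upper part, lift it or carry it. Leave the tap and everything else on the shelf untouched, and finish with the vase standing free.

Things in the scene. Friction and masses are not known exactly. Their poses are not given: they have to be found in the camera images.
- tall_vase: Tall narrow glazed blue flower vase, round, 240 mm high, 0.4 to 0.65 kg, loose on the shelf (friction 0.5 to 0.7). Origin: centre of its underside, z up. Its straight foot is 60 mm in diameter up to 75 mm above the shelf, 55 mm at 90 mm: push here. Pushed above about 40 mm it may tip; fingertips are best at 15 to 30 mm. Lean the gripper back from it so that its body clears the mouth.
- vase_top: Upper part of the same vase, above the foot, in one piece with it (not to be touched by the robot): narrows from 55 mm in diameter to a 40 mm waist, 150 mm above the shelf, then flares to the open mouth, 66 mm across, 240 mm above the shelf. Origin: on the vase's axis, 90 mm above its underside.
- vase_mouth (a point): Centre of the vase's open mouth, on its axis 240 mm above its underside; the opening is 58 mm across.
- tap: Fixed yard tap. Origin: on the shelf top, vertically under the outlet, middle of a flush dark drain rose 110 mm across (no step). A copper riser pipe 22 mm in diameter (base flange 52 mm) stands 150 mm from the origin along the tap's +x axis, away from the robot; the brass tap at its top reaches back over the rose, a green lever at 395 mm height.
- spout_outlet (a point): Middle of the tap's downward outlet (brass nozzle 25 mm in diameter), 285 mm above the shelf: 45 mm higher than the vase's mouth.
- jug: Bystander: stainless steel jug, 110 mm in diameter, 160 mm high, handle reaching 95 mm from its axis. Origin: centre of its underside. Loose.
- funnel: Bystander: green plastic funnel standing mouth down, 120 mm in diameter with a tab reaching 78 mm, 140 mm high. Origin: centre of its underside. Loose and light.
- short_vase: Bystander: short white ceramic vase, 96 mm in diameter, 100 mm high. Origin: centre of its underside. Loose.
- turntable_base: Bystander: foot of a black plastic turntable tray with three upright scrubbing brushes standing snugly in its sockets, 68 mm from its axis. Tray 280 mm in diameter, rim 43 mm above the shelf; brush heads 62 mm in diameter, handles reaching 210 mm above the shelf. Origin: on the shelf, on the turning axis.
- turntable (a joint): Angle of the turntable tray, which turns easily about its vertical axis (rad, 0 at the start).
Things that resemble listed ones, but are neither listed nor needed, are in the scene too. Of the things that look like the tall_vase, take the one that is farthest to the robot's right at the start.

How it is judged:
By the outcome, as a careful person would: the job done as asked, in the order asked, and still so for the second after the job is handed in, with the robot touching nothing.
It also fails if it takes over 53 s, if anything falls off the work surface, if the arm or the gripper's body presses on something with over 40 N, if the wrist force passes 120 N, or if a joint passes its speed limit or range.

### The arm

A 6-joint arm with a two-finger parallel gripper is mounted at the origin on the work surface. World frame = base frame: x ahead of the robot, y to its left, z up, the work surface at z = 0. Lengths are in m, angles in rad, forces in N, time in s.
With the tool pointing down it reaches from about 0.375 to 0.9 m from the base axis. Payload 3.1 kg.
Tool frame: the origin (TCP) lies between the finger pads; the fingertips stand 25 mm ahead of it and the grasp point (between the pads) lies 6 mm ahead of it; z points along the fingers, x is the direction in which the jaws open and shut, and the axes are right-handed (so a half turn about z gives the same grasp; the last joint's range is limited). The gripper opens to 87 mm and grips with 3 to 60 N. Pads are 19 mm wide; open, the fingers measure 117 mm over their backs; the gripper's body (75 mm by 190 mm) begins 51 mm behind the grasp point.
Start: joints at [-1.385, 0.527, 1.433, -0, 1.181, -0.178], TCP at [0.222, -0.584, 0.248] pointing down, gripper open.
Joint ranges: [-3.08, 3.08], [-0.75, 2.2], [0.22, 2.44], [-1.43, 4.57], [0, 2.65], [-2.85, 2.85]. Speed limits (rad/s): [2.79, 2.79, 3.14, 3.14, 3.14, 3.14].

### API

Orientations are given as a unit quaternion [w, x, y, z].
In Python, from rig import readout, eyes, sign_off gives the robot as it stands.
- The arm moves only by the tool send_rows, never from a script. Its argument "deltas" is one flat list of numbers, 7 for each row, row after row: the turn, a rotation vector about the tool's x, y, z in units of 6 degrees (1.0 is 6 degrees), then the shift along the tool's x, y, z in m, then the opening, from -1 (shut) to 1 (fully open). A call has 1 to 10 rows; each row shifts and turns the commanded pose from where the row before left it, along the tool's axes as they then stand; what a row does not reach is not made up. A row lasts 1/10 s, in which the tool goes at most 50 mm and 8.59 degrees, less where a joint would pass 70% of its speed; a pose out of reach is approached as far as the arm can. A call is refused whole if a number of a shift passes 0.05 or a number of a turn 1, either way. A call with a gripper value outside its range is refused whole. The fingers move at their own pace and stop on an object; "grip_force" is the grip in N (left out, the last holds). Time passes only in rows, so rows that do not move let the fingers close. It gives the time, the measured TCP pose, the force and the opening at its end, in the units of the state.
- readout.sense(): the state, without advancing time (a new reading comes with each control period).
- eyes.grab_frame(name): name is "side" or "top"; returns a dict with "img" (420x560x3 uint8, red, green, blue), "K" (3x3 intrinsics, pixels), "k1" (the pictures are not rectified: a ray, as slopes to the right and down, at radius r is drawn at 1 + k1 r^2 times it, then the intrinsics apply), "eye" and "rotation" of the camera in the world. Camera axes: x right, y down, z forward; pixel columns grow to the right and rows downward; lengths in m; the calibration is good to about 2 mm. A picture is of the moment at which its call begins. There is no depth.
- sign_off(): hands the job in, once; it reports no verdict.
The state is a dict: "t": time; "joint_positions": joint angles; "qvel": joint speeds; "effort": joint torques, N m; "position": TCP position; "orientation": TCP orientation; "contact_force": force on the tool from outside, world axes, zero at the start; "wrist_torque": the same for the moment, N m; "finger_gap": opening from 0.0 (shut) to 1.0 (fully open).
Only numpy, scipy, OpenCV 4.12 (cv2) and the standard library are available. Lean on these libraries where they do the work, as an engineer would, in place of code of your own. Each camera call takes 0.05 s, during which the arm holds its last target.

## Working session

There is one attempt and no reset: what is moved stays moved. The work goes in short steps, Python scripts to look and compute and a tool call to move; the robot and the scene stay as the last step left them, time stands still between calls to the robot, and variables do not carry over. Pictures are saved under pics/ and viewed, and the job is handed in when it is done.

Besides the shell and the picture viewer there is one more tool, called after "Request:" as name(argument=value, ...), one argument or row to a line, values as JSON. send_rows: Moves the arm, as the interface text tells. Its arguments: {"type":"object","properties":{"deltas":{"type":"array"},"grip_force":{"type":"number"}},"required":["deltas"]}

```bash
mkdir -p pics; ls
cat > h.py <<'E'
import numpy as np, cv2
from rig import readout, eyes, sign_off
def grab(n,fn=None):
    f=eyes.grab_frame(n)
    if fn: cv2.imwrite('pics/'+fn,f['img'][:,:,::-1])
    return f
def ray(f,u,v):
    K=f['K'];d=np.array([f['k1'],0,0,0,0],float)
    p=cv2.undistortPoints(np.array([[[u,v]]],float),np.array(K,float),d)[0,0]
    R=np.array(f['rotation'])
    if R.shape!=(3,3):
        from scipy.spatial.transform import Rotation as Ro
        R=Ro.from_quat(np.r_[R[1:],R[0]]).as_matrix()
    return np.array(f['eye']),R@np.array([p[0],p[1],1])
def onz(f,u,v,z):
    o,d=ray(f,u,v); return o+d*(z-o[2])/d[2]
def tri(fa,a,fb,b):
    o1,d1=ray(fa,*a);o2,d2=ray(fb,*b)
    s=np.linalg.lstsq(np.c_[d1,-d2],o2-o1,rcond=None)[0]
    p,q=o1+d1*s[0],o2+d2*s[1]
    return (p+q)/2,np.linalg.norm(p-q)
def proj(f,P):
    R=np.array(f['rotation']); c=R.T@(np.array(P)-f['eye']); x=c[:2]/c[2]; x=x*(1+f['k1']*(x@x))
    return (np.array(f['K'])@np.r_[x,1])[:2]
E
python3 - <<'E'
from h import *
print(readout.sense())
for n in('side','top'):
    f=grab(n,n+'0.png'); print(n,f['K'],f['k1'],f['eye'],f['rotation'])
E
```

```text
pics
{'t': 0.0, 'joint_positions': array([-1.38550684e+00,  5.28463683e-01,  1.43387815e+00, -4.55365379e-06,
        1.18136552e+00, -1.78494852e-01]), 'qvel': array([-0.00037991,  0.00178473, -0.00028431,  0.00131297, -0.00140066,
        0.00140104]), 'effort': array([ 2.77575697e-05, -4.40037096e+01, -1.76594210e+01,  6.34410605e-02,
        5.82223583e-02, -1.58458406e-04]), 'position': array([ 0.2222894 , -0.58342844,  0.24658077]), 'orientation': array([-7.43619642e-04,  8.23350945e-01, -5.67531588e-01, -7.51677212e-04]), 'contact_force': array([-0.51807957,  0.80146147,  0.27663709]), 'wrist_torque': array([-0.03667313, -0.02163675,  0.02086132]), 'finger_gap': 0.9976667814577842}
side [[424.07026411   0.         288.37856535]
 [  0.         424.07026411 208.08840451]
 [  0.           0.           1.        ]] -0.12545119390258183 [ 0.50452488 -0.83669165  0.70917123] [-0.47448488  0.8786423  -0.05156795  0.01387658]
top [[500.04713438   0.         277.19365545]
 [  0.         500.04713438 198.45569576]
 [  0.           0.           1.        ]] -0.09230797003679841 [ 0.53363674 -0.05030292  1.4321877 ] [ 0.02266848 -0.69772485  0.71590492 -0.01209599]
```

Run:
```python
s=open('h.py').read()
s=s.replace("    R=np.array(f['rotation']); c=","    from scipy.spatial.transform import Rotation as Ro\n    q=np.array(f['rotation']);R=Ro.from_quat(np.r_[q[1:],q[0]]).as_matrix(); c=")
open('h.py','w').write(s)
```

```text
(no output)
```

View pics/side0.png

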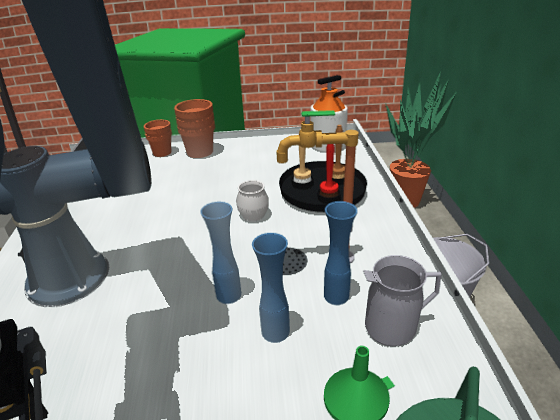

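View pics/top0.png

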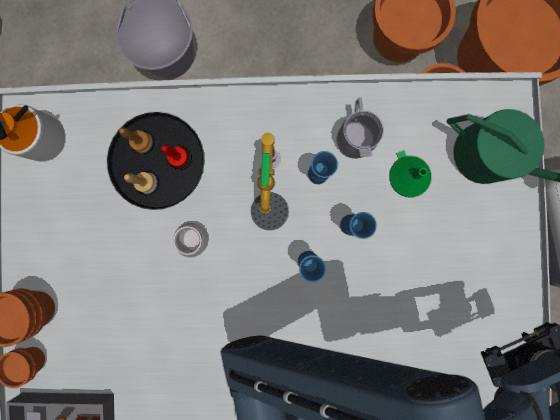

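Run:
```python
from h import *
fs=grab('side');ft=grab('top')
out=[]
for n,f in(('side',fs),('top',ft)):
    hsv=cv2.cvtColor(f['img'],cv2.COLOR_RGB2HSV)
    m=cv2.inRange(hsv,(98,90,40),(118,255,255))
    k,l,s,c=cv2.connectedComponentsWithStats(m)
    for i in range(1,k):
        if s[i,4]>150: print(n,s[i],c[i].round(1))
# mouth ellipses: guess pixels
for a in((272,243),(217,212),(340,211)):
    for z in(.24,): print('side mouth z.24',a,onz(fs,*a,z).round(3))
for a in((364,223),(324,164),(313,264)):
    print('top mouth z.24',a,onz(ft,*a,.24).round(3))
print('rose',onz(ft,269.5,211,0).round(3),onz(fs,292,261,0).round(3))
for nm,f,(x0,y0,x1,y1) in(('s',fs,(190,110,380,350)),('t',ft,(230,120,440,300))):
    im=f['img'][y0:y1,x0:x1,::-1]; r=min(800/im.shape[1],600/im.shape[0]);r=int(r*10)/10
    print(nm,r); cv2.imwrite(f'pics/c_{nm}.png',cv2.resize(im,None,fx=r,fy=r,interpolation=cv2.INTER_CUBIC))
print(readout.sense()['t'])
```

```text
side [ 324  201   33  104 2401] [338.3 251.4]
side [ 252  233   37  107 2369] [272.8 278.8]
side [213 244  24  59 813] [222.1 278.3]
top [308 151  30  33 691] [322.  166.7]
top [340 212  36  27 720] [358.8 224.7]
top [298 251  28  32 661] [311.2 266.7]
side mouth z.24 (272, 243) [ 0.526 -0.235  0.24 ]
side mouth z.24 (217, 212) [ 0.424 -0.12   0.24 ]
side mouth z.24 (340, 211) [ 0.668 -0.151  0.24 ]
top mouth z.24 (364, 223) [ 0.529 -0.238  0.24 ]
top mouth z.24 (324, 164) [ 0.672 -0.147  0.24 ]
top mouth z.24 (313, 264) [ 0.435 -0.114  0.24 ]
rose [ 0.569 -0.007  0.   ] [ 0.583 -0.009  0.   ]
s 2.5
t 3.3
0.2
```

View pics/c_s.png

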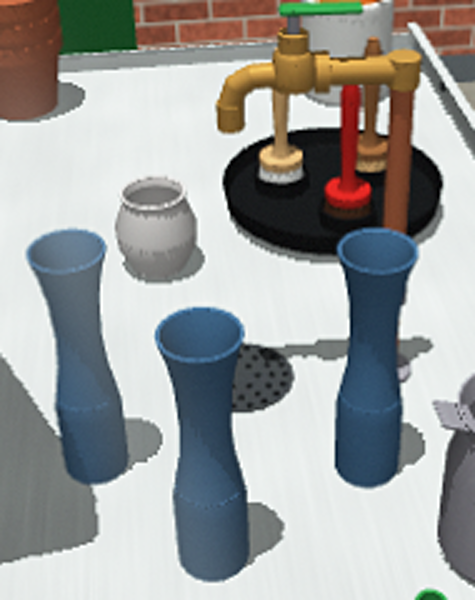

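View pics/c_t.png

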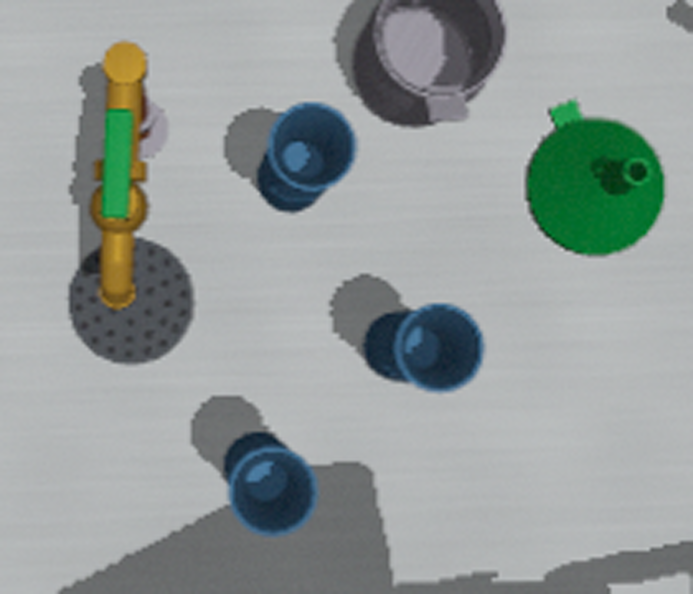

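Run:
```python
from h import *
a=cv2.imread('pics/top0.png')[270:420,380:560];b=cv2.imread('pics/side0.png')[300:420,0:140]
cv2.imwrite('pics/g1.png',cv2.resize(a,None,fx=4,fy=4));cv2.imwrite('pics/g2.png',cv2.resize(b,None,fx=4,fy=4))
```

```text
(no output)
```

View pics/g1.png

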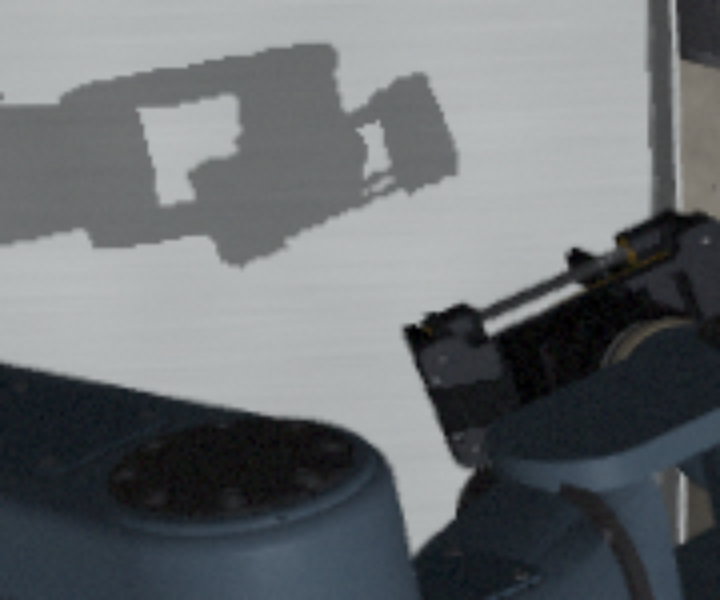

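View pics/g2.png

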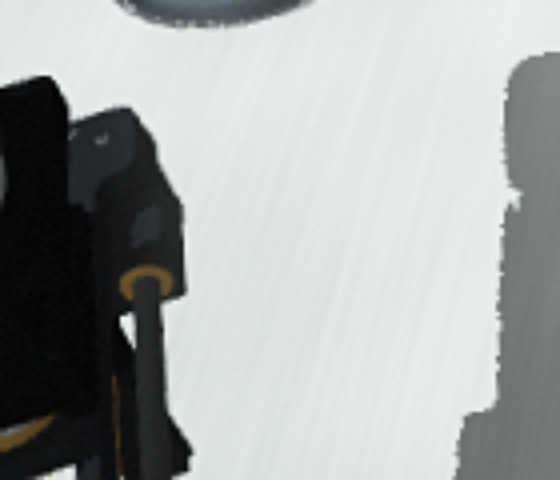

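Run:
```python
from h import *
fs=grab('side');ft=grab('top')
V=[('V1',(363,225.2),(270.2,244)),('V2',(312.4,268.8),(216.6,210.5)),('V3',(324.3,164.3),(341,211))]
for n,a,b in V:
    p,e=tri(ft,a,fs,b); print(n,p.round(4),e.round(4),onz(ft,*a,.24).round(4)[:2])
# foot bottoms: side view lowest point of the foot: near edge
for n,(u,v) in(('V1',(274.5,341)),('V2',(228,303)),('V3',(337.5,304.5))):
    o,_=ray(fs,u,v); p=onz(fs,u,v,0); d=(p-o)[:2]; d/=np.linalg.norm(d); print(n,'foot',(p[:2]+.03*d).round(4))
print('spout', tri(ft,(265.5,209.5),fs,(282.4,160)), onz(ft,265.5,209.5,.3),onz(fs,282.4,160,.285))
hsv=cv2.cvtColor(ft['img'],cv2.COLOR_RGB2HSV)
m=((ft['img'].max(2)<120)&(hsv[:,:,1]<60)).astype('uint8');m[:190]=0;m[235:]=0;m[:,:245]=0;m[:,295:]=0
m=cv2.morphologyEx(m,cv2.MORPH_CLOSE,np.ones((5,5)))
k,l,s,c=cv2.connectedComponentsWithStats(m);print(s[1:],c[1:])
for nm,px,z in(('jug',(361,133),.16),('fun',(410,177),0),('short',(188,239),.1)): print(nm,onz(ft,*px,z).round(3))
s=cv2.resize(fs['img'][120:175,260:370,::-1],None,fx=7,fy=7,interpolation=cv2.INTER_CUBIC);cv2.imwrite('pics/sp.png',s)
s=cv2.resize(ft['img'][125:240,240:300,::-1],None,fx=5,fy=5,interpolation=cv2.INTER_CUBIC);cv2.imwrite('pics/sp2.png',s)
```

```text
V1 [ 0.5231 -0.2361  0.2389] 0.0006 [ 0.5234 -0.2359]
V2 [ 0.4228 -0.1126  0.239 ] 0.0007 [ 0.4232 -0.1125]
V3 [ 0.671  -0.1481  0.2381] 0.0014 [ 0.6715 -0.1481]
V1 foot [ 0.519  -0.2289]
V2 foot [ 0.4169 -0.1075]
V3 foot [ 0.6754 -0.1444]
spout (array([ 0.56657871, -0.006568  ,  0.28828727]), np.float64(0.0020783485441175577)) [ 0.56521452 -0.00695207  0.3       ] [ 5.68112243e-01 -9.78229829e-05  2.85000000e-01]
[[251 190  37  40 955]] [[269.37172775 211.77486911]]
jug [ 0.759 -0.252  0.16 ]
fun [ 0.656 -0.414  0.   ]
short [0.497 0.21  0.1  ]
```

View pics/sp.png

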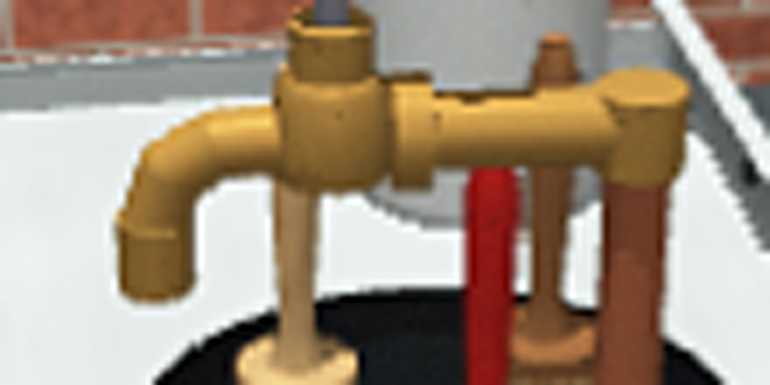

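View pics/sp2.png

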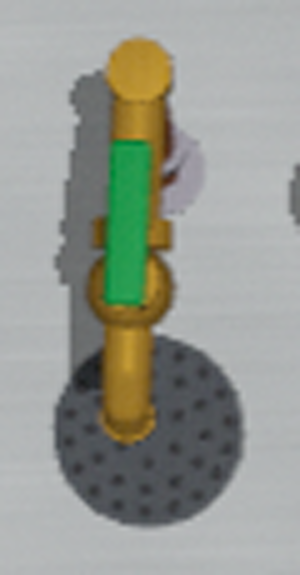

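```bash
cat > opt.py <<'E'
import numpy as np, itertools
from scipy.spatial.transform import Rotation as Ro
T=np.array([.568,-.005]);V1=np.array([.522,-.234]);V2=np.array([.422,-.1115]);V3=np.array([.672,-.1475])
d=(T-V1)/np.linalg.norm(T-V1); l=np.array([d[1],-d[0]]) # l: right of push
def prof(z): return np.interp(z,[0,.075,.09,.15,.24],[.030,.030,.0275,.020,.033])
def box(x,y,z,st=.006):
    g=[np.linspace(a,b,max(2,int((b-a)/st)+1)) for a,b in(x,y,z)]
    P=np.array(list(itertools.product(*g)))
    k=np.zeros(len(P),bool)
    for i,(a,b) in enumerate((x,y,z)): k|=(np.abs(P[:,i]-a)<1e-9)|(np.abs(P[:,i]-b)<1e-9)
    return P[k]
body=box((-.095,.095),(-.0375,.0375),(-.165,-.045),.0075)
th=np.linspace(0,2*np.pi,24)[:-1]
cyl=np.array([(.05*np.cos(t),.05*np.sin(t),z) for t in th for z in np.linspace(-.32,-.165,16)])
back=np.r_[body,cyl]
def fing(g):
    a=box((g/2,g/2+.015),(-.0095,.0095),(-.045,.025),.0048)
    b=a.copy();b[:,0]*=-1
    return np.r_[a,b]
def orient(theta,psi,gam):
    # heading rotated gam (ccw) from push dir; z down-forward
    c,s=np.cos(gam),np.sin(gam); h=np.array([c*d[0]-s*d[1],s*d[0]+c*d[1],0])
    z=np.sin(theta)*h+np.array([0,0,-np.cos(theta)])
    x=np.cross(h,[0,0,1.]) # right of heading
    y=np.cross(z,x)
    R=np.c_[x,y,z]
    return R@Ro.from_rotvec([0,0,psi]).as_matrix()
def evalp(theta,psi,gam,g,low=.008):
    R=orient(theta,psi,gam)
    F=fing(g)@R.T;B=back@R.T
    # height: set lowest of finger at low, and body lowest >= .006
    h=max(low-F[:,2].min(), .008-B[:,2].min()); F=F+[0,0,h];B=B+[0,0,h]
    Fl,Fd=F[:,:2]@l,F[:,:2]@d
    os=np.arange(-.06,.0601,.002); f=[];ch=[]
    for o in os:
        k=np.abs(Fl-o)<.0299
        k&=F[:,2]<.09
        if not k.any(): f.append(-1);ch.append(1);continue
        v=Fd[k]+np.sqrt(.03**2-(Fl[k]-o)**2); i=v.argmax(); f.append(v[i]);ch.append(F[k][i,2])
    f=np.array(f)
    best=None
    for i in range(4,len(os)-4):
        depth=min(f[max(0,i-8):i].max(),f[i+1:i+9].max())-f[i]
        if f[i]<=f[i-1] and f[i]<=f[i+1] and f[i]>0 and depth>.0008:
            ax=os[i]*l+f[i]*d  # vase axis rel TCP
            cl=[]
            P=B[:,:2]-ax; zz=B[:,2]; k=zz<.245
            c1=(np.linalg.norm(P,axis=1)-prof(zz))[k].min()
            tcp=T-ax
            c=[]
            for V,pts in((V2,np.r_[B,F]),(V3,np.r_[B,F])):
                kk=pts[:,2]<.245
                c.append((np.linalg.norm(pts[:,:2]+tcp-V,axis=1)-prof(pts[:,2]))[kk].min())
            kk=F[:,2]>.075; c1f=(np.linalg.norm(F[kk][:,:2]-ax,axis=1)-prof(F[kk][:,2])).min() if kk.any() else 1
            r=dict(c1=min(c1,c1f),c2=c[0],c3=c[1],h=h,ch=ch[i],depth=depth,o=os[i],f=f[i],bl=B[:,2].min())
            sc=min(r['c1'],r['c2'],r['c3'])-3*max(0,r['ch']-.034)+min(0,depth-.003)
            if best is None or sc>best[0]: best=(sc,r)
    return best
if __name__=='__main__':
    import multiprocessing as mp
    G=[(np.radians(t),np.radians(p),np.radians(gm),g) for t in range(25,75,5) for p in range(-90,91,10) for gm in range(-60,61,10) for g in(0,.02,.035,.05)]
    with mp.Pool() as po: res=po.starmap(evalp,G,chunksize=50)
    z=[(r[0],*np.degrees(q[:3]).round(),q[3],{k:round(float(v)*1000,1) for k,v in r[1].items()}) for r,q in zip(res,G) if r]
    z.sort(key=lambda a:-a[0])
    for a in z[:25]: print(a)
E
nproc; time python3 opt.py
```

```text
4
(np.float64(0.006275847155606816), np.float64(50.0), np.float64(50.0), np.float64(10.0), 0.05, {'c1': 9.9, 'c2': 8.4, 'c3': 9.0, 'h': 53.3, 'ch': 27.2, 'depth': 0.8, 'o': 14.0, 'f': 43.8, 'bl': 8.0})
(np.float64(0.0032300499182175806), np.float64(40.0), np.float64(40.0), np.float64(10.0), 0.05, {'c1': 9.7, 'c2': 4.3, 'c3': 3.2, 'h': 48.4, 'ch': 23.6, 'depth': 3.1, 'o': 10.0, 'f': 40.5, 'bl': 25.1})
(np.float64(0.001960267703555541), np.float64(25.0), np.float64(0.0), np.float64(0.0), 0.02, {'c1': 5.4, 'c2': 3.2, 'c3': 7.1, 'h': 34.7, 'ch': 16.0, 'depth': 1.7, 'o': 0.0, 'f': 47.5, 'bl': 59.6})
(np.float64(0.0017772793364251825), np.float64(30.0), np.float64(0.0), np.float64(0.0), 0.035, {'c1': 8.1, 'c2': 1.8, 'c3': 5.9, 'h': 34.4, 'ch': 17.5, 'depth': 5.6, 'o': 0.0, 'f': 45.1, 'bl': 54.6})
(np.float64(0.0015485565276934362), np.float64(45.0), np.float64(40.0), np.float64(10.0), 0.05, {'c1': 16.1, 'c2': 6.9, 'c3': 1.7, 'h': 49.0, 'ch': 25.1, 'depth': 2.9, 'o': 10.0, 'f': 42.8, 'bl': 17.3})
(np.float64(0.0014882944889483378), np.float64(25.0), np.float64(0.0), np.float64(0.0), 0.035, 
[... 3308 characters left out ...]
': 0.9, 'o': 18.0, 'f': 36.2, 'bl': 32.8})
(np.float64(-0.0012599635032734475), np.float64(25.0), np.float64(-20.0), np.float64(-10.0), 0.035, {'c1': 0.6, 'c2': -1.3, 'c3': 13.4, 'h': 39.1, 'ch': 17.7, 'depth': 3.0, 'o': -4.0, 'f': 43.4, 'bl': 51.3})
(np.float64(-0.0015128185932758997), np.float64(40.0), np.float64(0.0), np.float64(0.0), 0.05, {'c1': 13.0, 'c2': -1.5, 'c3': 5.1, 'h': 33.3, 'ch': 20.2, 'depth': 12.0, 'o': 0.0, 'f': 39.9, 'bl': 43.6})
(np.float64(-0.0015689952808405879), np.float64(40.0), np.float64(30.0), np.float64(10.0), 0.035, {'c1': 18.7, 'c2': 5.1, 'c3': 0.1, 'h': 42.9, 'ch': 23.4, 'depth': 1.3, 'o': 8.0, 'f': 47.5, 'bl': 25.9})
real	0m11.860s
user	0m42.953s
sys	0m0.243s
```

```bash
sed -e 's/depth>.0008/depth>-.0012/' -e 's/f\[i\]<=f\[i-1\] and f\[i\]<=f\[i+1\] and //' -e 's/f\[max(0,i-8):i\].max(),f\[i+1:i+9\].max()/f[i-2],f[i+2]/' -e 's/+min(0,depth-.003)//' -e 's/range(-60,61,10)/range(-40,41,8)/' -e 's/range(-90,91,10)/range(-90,91,9)/' opt.py > opt2.py; python3 opt2.py
```

```text
(np.float64(0.00991646895331776), np.float64(50.0), np.float64(63.0), np.float64(16.0), 0.05, {'c1': 9.9, 'c2': 17.9, 'c3': 18.5, 'h': 57.0, 'ch': 27.1, 'depth': -1.0, 'o': 22.0, 'f': 42.3, 'bl': 8.0})
(np.float64(0.009798662325457286), np.float64(50.0), np.float64(54.0), np.float64(16.0), 0.05, {'c1': 17.8, 'c2': 10.6, 'c3': 9.8, 'h': 54.8, 'ch': 27.5, 'depth': -0.7, 'o': 22.0, 'f': 45.4, 'bl': 8.0})
(np.float64(0.00969066094942021), np.float64(50.0), np.float64(-54.0), np.float64(-8.0), 0.05, {'c1': 9.7, 'c2': 10.1, 'c3': 11.3, 'h': 54.8, 'ch': 27.5, 'depth': 0.1, 'o': -18.0, 'f': 42.6, 'bl': 8.0})
(np.float64(0.009221784103935586), np.float64(50.0), np.float64(-54.0), np.float64(-8.0), 0.035, {'c1': 11.9, 'c2': 12.5, 'c3': 9.2, 'h': 54.8, 'ch': 32.2, 'depth': -0.8, 'o': -20.0, 'f': 45.7, 'bl': 8.0})
(np.float64(0.008993988853029655), np.float64(45.0), np.float64(54.0), np.float64(16.0), 0.05, {'c1': 15.5, 'c2': 9.0, 'c3': 11.0, 'h': 52.5, 'ch': 24.5, 'depth': -0.6, 'o': 22.0, 'f': 43.1, 'bl': 14.4})
(np.float64(0.008925113568680323), np.float64(45.0), np.float64(-54.0), np.float64
[... 3284 characters left out ...]
 20.5, 'c2': 5.9, 'c3': 5.6, 'h': 46.7, 'ch': 25.0, 'depth': -0.4, 'o': -18.0, 'f': 46.2, 'bl': 12.2})
(np.float64(0.005390019321197811), np.float64(50.0), np.float64(63.0), np.float64(8.0), 0.05, {'c1': 5.4, 'c2': 6.6, 'c3': 33.0, 'h': 57.0, 'ch': 27.1, 'depth': -0.7, 'o': 22.0, 'f': 40.1, 'bl': 8.0})
(np.float64(0.005275296666790701), np.float64(25.0), np.float64(9.0), np.float64(8.0), 0.02, {'c1': 6.5, 'c2': 5.3, 'c3': 5.3, 'h': 36.3, 'ch': 16.9, 'depth': -0.9, 'o': 4.0, 'f': 48.7, 'bl': 55.1})
(np.float64(0.005195808360093129), np.float64(25.0), np.float64(-9.0), np.float64(0.0), 0, {'c1': 6.8, 'c2': 5.5, 'c3': 5.2, 'h': 35.6, 'ch': 17.3, 'depth': -0.6, 'o': -2.0, 'f': 49.3, 'bl': 54.5})
```

```bash
sed -e 's/depth>.0008/depth>.0003/' -e 's/+min(0,depth-.003)/+2*min(0,depth-.0015)/' -e 's/range(25,75,5)/range(34,53,3)/' -e 's/range(-90,91,10)/list(range(-62,-33,4))+list(range(34,63,4))/' -e 's/range(-60,61,10)/range(-28,29,4)/' -e 's/(0,.02,.035,.05)/(.042,.05,.058,.066,.074)/' opt.py > opt3.py; time python3 opt3.py
```

```text
(np.float64(0.007647176458853932), np.float64(46.0), np.float64(54.0), np.float64(12.0), 0.05, {'c1': 10.2, 'c2': 10.0, 'c3': 10.8, 'h': 52.7, 'ch': 24.8, 'depth': 0.3, 'o': 16.0, 'f': 42.0, 'bl': 12.8})
(np.float64(0.006308144886879036), np.float64(43.0), np.float64(50.0), np.float64(12.0), 0.05, {'c1': 10.5, 'c2': 8.2, 'c3': 7.5, 'h': 51.3, 'ch': 24.2, 'depth': 0.9, 'o': 14.0, 'f': 41.3, 'bl': 18.2})
(np.float64(0.006272161423108202), np.float64(49.0), np.float64(54.0), np.float64(12.0), 0.058, {'c1': 6.7, 'c2': 13.2, 'c3': 8.5, 'h': 55.5, 'ch': 25.6, 'depth': 1.3, 'o': 14.0, 'f': 40.8, 'bl': 10.4})
(np.float64(0.006248609523279831), np.float64(52.0), np.float64(46.0), np.float64(8.0), 0.058, {'c1': 8.3, 'c2': 6.2, 'c3': 7.2, 'h': 54.7, 'ch': 28.0, 'depth': 3.0, 'o': 12.0, 'f': 41.5, 'bl': 8.0})
(np.float64(0.006147574940744211), np.float64(52.0), np.float64(-46.0), np.float64(-4.0), 0.058, {'c1': 7.4, 'c2': 7.1, 'c3': 6.1, 'h': 54.7, 'ch': 28.0, 'depth': 2.6, 'o': -14.0, 'f': 40.2, 'bl': 8.0})
(np.float64(0.0061291592173771765), np.float64(43.0), np.float64(54.0), np.float64(12.0)
[... 3311 characters left out ...]
pth': 2.5, 'o': 12.0, 'f': 39.6, 'bl': 15.6})
(np.float64(0.004664021446454252), np.float64(49.0), np.float64(-50.0), np.float64(-4.0), 0.058, {'c1': 5.6, 'c2': 11.9, 'c3': 4.7, 'h': 54.4, 'ch': 25.9, 'depth': 1.5, 'o': -16.0, 'f': 38.6, 'bl': 10.9})
(np.float64(0.004630566129917155), np.float64(46.0), np.float64(54.0), np.float64(12.0), 0.058, {'c1': 4.9, 'c2': 11.8, 'c3': 9.0, 'h': 55.0, 'ch': 24.8, 'depth': 1.4, 'o': 14.0, 'f': 39.2, 'bl': 15.1})
(np.float64(0.004553644173902103), np.float64(46.0), np.float64(-50.0), np.float64(-8.0), 0.05, {'c1': 10.2, 'c2': 6.4, 'c3': 9.6, 'h': 51.8, 'ch': 25.1, 'depth': 0.6, 'o': -16.0, 'f': 41.5, 'bl': 13.4})
real	0m10.226s
user	0m37.262s
sys	0m0.188s
```

```bash
python3 - <<'E'
s=open('opt.py').read()
s=s.replace("i=v.argmax(); f.append(v[i]);ch.append(F[k][i,2])","i=v.argmax(); f.append(v[i]);ch.append(F[k][v>v[i]-.001][:,2].max())")
s=s.replace("f[i]<=f[i-1] and f[i]<=f[i+1] and f[i]>0 and depth>.0008","f[i]>0 and depth>-.0012")
s=s.replace("f[max(0,i-8):i].max(),f[i+1:i+9].max()","f[i-2],f[i+2]")
s=s.replace("ch=ch[i]","ch=max(ch[i-2:i+3])").replace("low=.008","low=.006").replace("+min(0,depth-.003)","+2*min(0,depth+.0003)")
s=s.replace("range(25,75,5)","range(26,52,3)").replace("range(-90,91,10)","range(-72,73,6)").replace("range(-60,61,10)","range(-42,43,6)").replace("(0,.02,.035,.05)","(0,.01,.03,.05,.08)")
open('opt4.py','w').write(s)
E
time python3 opt4.py
```

```text
(np.float64(0.013712919379492094), np.float64(50.0), np.float64(60.0), np.float64(18.0), 0.08, {'c1': 15.4, 'c2': 13.9, 'c3': 14.7, 'h': 62.2, 'ch': 23.2, 'depth': -0.4, 'o': 26.0, 'f': 38.7, 'bl': 13.7})
(np.float64(0.01195951592203735), np.float64(50.0), np.float64(-60.0), np.float64(-12.0), 0.08, {'c1': 13.6, 'c2': 16.0, 'c3': 12.3, 'h': 62.2, 'ch': 23.2, 'depth': -0.5, 'o': -26.0, 'f': 35.8, 'bl': 13.7})
(np.float64(0.011303712652471907), np.float64(47.0), np.float64(60.0), np.float64(18.0), 0.05, {'c1': 13.7, 'c2': 15.2, 'c3': 13.0, 'h': 51.9, 'ch': 22.4, 'depth': -1.2, 'o': 24.0, 'f': 42.1, 'bl': 8.7})
(np.float64(0.010964149329109971), np.float64(47.0), np.float64(-60.0), np.float64(-12.0), 0.05, {'c1': 12.3, 'c2': 14.1, 'c3': 14.0, 'h': 51.9, 'ch': 22.4, 'depth': -1.0, 'o': -24.0, 'f': 40.5, 'bl': 8.7})
(np.float64(0.010808959311350941), np.float64(47.0), np.float64(60.0), np.float64(18.0), 0.08, {'c1': 11.8, 'c2': 10.9, 'c3': 17.3, 'h': 61.4, 'ch': 22.4, 'depth': -0.3, 'o': 28.0, 'f': 36.7, 'bl': 18.2})
(np.float64(0.010166816079878457), np.float64(50.0), np.float64(60.0), n
[... 3371 characters left out ...]
: -0.9, 'o': 24.0, 'f': 43.0, 'bl': 14.0})
(np.float64(0.008098643302975977), np.float64(44.0), np.float64(-60.0), np.float64(-18.0), 0.08, {'c1': 9.1, 'c2': 11.6, 'c3': 11.3, 'h': 60.4, 'ch': 21.6, 'depth': -0.8, 'o': -32.0, 'f': 34.5, 'bl': 22.6})
(np.float64(0.008095779552451193), np.float64(44.0), np.float64(60.0), np.float64(18.0), 0.05, {'c1': 9.7, 'c2': 13.9, 'c3': 13.6, 'h': 51.3, 'ch': 21.6, 'depth': -1.1, 'o': 24.0, 'f': 40.8, 'bl': 13.5})
(np.float64(0.008088370812663254), np.float64(47.0), np.float64(60.0), np.float64(24.0), 0.08, {'c1': 14.1, 'c2': 13.9, 'c3': 9.5, 'h': 61.4, 'ch': 22.4, 'depth': -1.0, 'o': 32.0, 'f': 39.1, 'bl': 18.2})
real	0m59.776s
user	3m53.868s
sys	0m0.243s
```

Request:
send_rows(
  deltas=[0.8,0,0,0,0,-0.03,1,0.8,0,0,0,0,-0.03,1,0.8,0.5,0,0,0,-0.02,1,0.8,0.5,0,0,0,0,1,0.8,0.5,0,0,0,0,1],
)

```text
t: 0.8
position: [0.2168, -0.5869, 0.3287]
orientation: [-0.126, 0.799, -0.558, 0.185]
contact_force: [0.0, -0.1, -0.2]
finger_gap: 1.001
```

```bash
cat > log.py <<'E'
from h import *
import json
s=readout.sense(); d=[list(map(float,s['joint_positions'])),list(map(float,s['position'])),list(map(float,s['orientation']))]
open('log.jsonl','a').write(json.dumps(d)+'\n'); print(s['t'],np.round(s['joint_positions'],3),np.round(s['position'],4),np.round(s['orientation'],3),np.round(s['contact_force'],1),s['finger_gap'])
E
echo '[[-1.38550684,0.528463683,1.43387815,0,1.18136552,-0.178494852],[0.2222894,-0.58342844,0.24658077],[-0.00074,0.82335,-0.56753,-0.00075]]'>log.jsonl
python3 log.py
```

```text
0.8 [-1.599  0.428  1.452  0.469  1.3   -0.515] [ 0.2168 -0.5869  0.3287] [-0.126  0.799 -0.558  0.185] [ 0.  -0.1 -0.2] 1.0010174194531356
```

Request:
send_rows(
  deltas=[0,0.9,0.9,0,0,0,1,0,0.9,0.9,0,0,0,1,0,0.9,0.9,0,0,0,1],
)

```text
t: 1.1
position: [0.2161, -0.5864, 0.3272]
orientation: [0.07, -0.677, 0.68, -0.274]
contact_force: [-0.2, -0.3, 0.3]
finger_gap: 1.001
```

```bash
python3 log.py
```

```text
1.1 [-1.622  0.337  1.661  0.629  0.954 -0.37 ] [ 0.2161 -0.5864  0.3272] [ 0.07  -0.677  0.68  -0.274] [-0.2 -0.3  0.3] 1.0009151091672879
```

Request:
send_rows(
  deltas=[0,-0.9,0.9,0.04,0,0,1,0,-0.9,0.9,0.04,0,0,1,0,-0.9,0.9,0.04,0,0,1,0,-0.9,0.9,0,0,0,1],
)

```text
t: 1.5
position: [0.2028, -0.7076, 0.3446]
orientation: [0.245, -0.578, 0.768, -0.124]
contact_force: [0.2, 0.4, -1.0]
finger_gap: 1.0
```

```bash
python3 log.py
cat > fk.py <<'E'
import numpy as np, json
from scipy.spatial.transform import Rotation as Ro
from scipy.optimize import least_squares
def fk(q,p):
    d1,a1,L2,a3,L3,dt=p
    A=Ro.from_euler('z',q[0]);B=A*Ro.from_euler('y',q[1]);C=B*Ro.from_euler('y',q[2])
    D=C*Ro.from_euler('z',q[3])*Ro.from_euler('y',q[4])*Ro.from_euler('z',q[5]+np.pi)
    sh=A.apply([a1,0,d1]);el=sh+B.apply([0,0,L2]);wr=el+C.apply([a3,0,L3])
    return wr+D.apply([0,0,dt]),D,sh,el,wr
def load(): return [json.loads(l) for l in open('log.jsonl')]
def fit():
    D=load()
    f=lambda p:np.concatenate([fk(q,p)[0]-x for q,x,_ in D]+[1e-3*(p-np.array([.2,0,.35,0,.35,.2]))])
    r=least_squares(f,[.2,0,.35,0,.35,.2]); return r.x,D
if __name__=='__main__':
    p,D=fit(); print(p.round(4))
    for q,x,o in D:
        P,R,*_=fk(q,p); Rm=Ro.from_quat([o[1],o[2],o[3],o[0]]); print((P-x).round(4),np.degrees((R.inv()*Rm).magnitude()).round(2))
E
python3 fk.py
```

```text
1.5 [-1.645  0.644  1.051  0.537  1.597  0.18 ] [ 0.2028 -0.7076  0.3446] [ 0.245 -0.578  0.768 -0.124] [ 0.2  0.4 -1. ] 0.999629452464763
[ 0.4995 -0.0622  0.7071  0.2402  0.4335  0.5012]
[-0.1113 -0.0086 -0.0251] 0.0
[-0.0145  0.0133  0.0021] 0.0
[-0.006  -0.0186  0.0202] 0.0
[ 0.0015 -0.0062  0.0028] 0.0
```

```bash
python3 - <<'E'
s=open('fk.py').read()
s=s.replace("d1,a1,L2,a3,L3,dt=p","d1,a1,L2,a3,L3,dt,a4,a5,a2=p")
s=s.replace("D=C*Ro.from_euler('z',q[3])*Ro.from_euler('y',q[4])*","E4=C*Ro.from_euler('z',q[3]);E5=E4*Ro.from_euler('y',q[4]);D=E5*")
s=s.replace("B.apply([0,0,L2])","B.apply([a2,0,L2])").replace("wr=el+C.apply([a3,0,L3])","wr=el+C.apply([a3,0,L3])+E4.apply([a4,0,0])")
s=s.replace("return wr+D.apply","return wr+E5.apply([a5,0,0])+D.apply")
s=s.replace("[.2,0,.35,0,.35,.2]","[.2,0,.35,0,.35,.2,0,0,0]")
open('fk.py','w').write(s)
E
python3 fk.py
```

```text
[ 0.1026  0.2692  0.5802 -0.1284  0.2425  0.2764  0.2252 -0.0356 -0.1956]
[-0.109  -0.0211 -0.0028] 0.0
[-0.0151  0.0066 -0.0112] 0.0
[ 0.0072 -0.004   0.0091] 0.0
[ 0.0024 -0.0021  0.0049] 0.0
```

```bash
python3 - <<'E'
s=open('fk.py').read()
s=s.replace("a4,a5,a2=p","a4,a5,a2,bA,b4=p").replace("A.apply([a1,0,d1])","A.apply([a1,bA,d1])").replace("E4.apply([a4,0,0])","E4.apply([a4,b4,0])")
s=s.replace("[.2,0,.35,0,.35,.2,0,0,0]","[.2,0,.35,0,.35,.2,0,0,0,.05,.05]")
open('fk.py','w').write(s)
E
python3 fk.py
```

```text
[ 2.740e-01  2.000e-04  5.879e-01  1.140e-01  3.916e-01  2.804e-01
  1.000e-04 -0.000e+00 -1.000e-04  1.110e-01  0.000e+00]
[ 0. -0.  0.] 0.0
[-0. -0. -0.] 0.0
[0. 0. 0.] 0.0
[-0.  0.  0.] 0.0
```

```bash
cat > ik.py <<'E'
from fk import *
import sys
sys.argv=['x']
from opt import *
import opt4
p,_=fit()
lo=np.array([-3.08,-.75,.22,-1.43,0,-2.85]);hi=np.array([3.08,2.2,2.44,4.57,2.65,2.85])
def ik(P,R,seeds=None):
    R=Ro.from_matrix(R); out=[]
    rng=np.random.default_rng(0)
    if seeds is None: seeds=[np.array([-.5,.5,1.4,a,1.2,b]) for a in(0,.8,-.8,1.6,2.5) for b in(-2,-.5,.5,2)]
    for s in seeds:
        def f(q):
            x,D,*_=fk(q,p); return np.r_[(x-P)*10,(R.inv()*D).as_rotvec()]
        r=least_squares(f,np.clip(s,lo+.01,hi-.01),bounds=(lo,hi))
        if r.cost<1e-8 and not any(np.linalg.norm(r.x-o)<.01 for o in out): out.append(r.x)
    return out
def fore(q):
    x,D,sh,el,wr=fk(q,p)
    C=Ro.from_euler('z',q[0])*Ro.from_euler('y',q[1]+q[2])
    e2=el+C.apply([p[3],0,0])
    return np.array([wr+(e2-wr)*t for t in np.linspace(0,1,40)])
def armclear(q,V):
    F=fore(q); m=9
    for z in np.linspace(0,.24,49):
        d=np.linalg.norm(F-[V[0],V[1],z],axis=1)-prof(z); m=min(m,d.min())
    return m
E
cat > t1.py <<'E'
from ik import *
for t,ps,g,gap in((50,60,18,.08),(50,-60,-12,.08),(47,60,18,.05),(47,-60,-12,.05),(47,60,18,.08),(41,-54,-12,.05),(30,0,0,.035),(44,60,18,.05)):
    b=opt4.evalp(*np.radians([t,ps,g]),gap)
    if b is None: print('none');continue
    r=b[1];ax=r['o']*l+r['f']*d; R=orient(*np.radians([t,ps,g]))
    print(t,ps,g,gap,{k:round(float(v)*1000,1) for k,v in r.items()})
    for nm,V in(('end',T),('start',V1-.02*d)):
        P=np.r_[V-ax,r['h']]
        for flip in(0,1):
            RR=R@np.diag([-1,-1,1]) if flip else R
            for q in ik(P,RR): print('  ',nm,P.round(3),'flip',flip,q.round(2),'V2/V3 arm',round(armclear(q,V2),3),round(armclear(q,V3),3),'wr',fk(q,p)[4].round(3),'margin',np.minimum(q-lo,hi-q).min().round(2))
E
python3 t1.py
```

```text
50 60 18 0.08 {'c1': 15.4, 'c2': 13.9, 'c3': 14.7, 'h': 62.2, 'ch': 23.2, 'depth': -0.4, 'o': 26.0, 'f': 38.7, 'bl': 13.7}
   end [ 0.535 -0.038  0.062] flip 0 [-0.6   0.93  1.6   0.63  1.34 -0.06] V2/V3 arm 0.13 0.12 wr [ 0.56  -0.251  0.242] margin 0.84
   start [ 0.485 -0.286  0.062] flip 0 [-0.93  1.    1.32  0.39  1.62 -0.15] V2/V3 arm 0.263 0.331 wr [ 0.51  -0.5    0.242] margin 1.03
50 -60 -12 0.08 {'c1': 13.6, 'c2': 16.0, 'c3': 12.3, 'h': 62.2, 'ch': 23.2, 'depth': -0.5, 'o': -26.0, 'f': 35.8, 'bl': 13.7}
   end [ 0.586 -0.045  0.062] flip 0 [-0.65  0.9   1.75  1.01  1.07 -2.06] V2/V3 arm 0.105 0.162 wr [ 0.501 -0.242  0.242] margin 0.69
   end [ 0.586 -0.045  0.062] flip 1 [-0.65  0.9   1.75  1.01  1.07  1.08] V2/V3 arm 0.105 0.162 wr [ 0.501 -0.242  0.242] margin 0.69
   start [ 0.537 -0.294  0.062] flip 0 [-0.99  0.96  1.45  0.71  1.37 -2.02] V2/V3 arm 0.277 0.36 wr [ 0.451 -0.491  0.242] margin 0.83
   start [ 0.537 -0.294  0.062] flip 1 [-0.99  0.96  1.45  0.71  1.37  1.12] V2/V3 arm 0.277 0.36 wr [ 0.451 -0.491  0.242] margin 0.99
47 60 18 0.05 {'c1': 13.7, 'c2': 15.2, 
[... 2435 characters left out ...]
[ 0.533 -0.188  0.275] margin 0.55
   start [ 0.511 -0.3    0.032] flip 0 [-0.91  0.9   1.5   0.43  1.14 -0.97] V2/V3 arm 0.251 0.311 wr [ 0.483 -0.437  0.275] margin 0.94
   start [ 0.511 -0.3    0.032] flip 1 [-0.91  0.9   1.5   0.43  1.14  2.17] V2/V3 arm 0.251 0.311 wr [ 0.483 -0.437  0.275] margin 0.68
44 60 18 0.05 {'c1': 9.7, 'c2': 13.9, 'c3': 13.6, 'h': 51.3, 'ch': 21.6, 'depth': -1.1, 'o': 24.0, 'f': 40.8, 'bl': 13.5}
   end [ 0.536 -0.04   0.051] flip 0 [-0.58  0.9   1.62  0.6   1.24 -0.03] V2/V3 arm 0.125 0.11 wr [ 0.559 -0.234  0.253] margin 0.82
   start [ 0.487 -0.289  0.051] flip 0 [-0.92  0.97  1.36  0.36  1.51 -0.14] V2/V3 arm 0.26 0.322 wr [ 0.509 -0.482  0.253] margin 1.08
```

```bash
cat > t2.py <<'E'
from ik import *
t,ps,g,gap=50,60,18,.08
R=orient(*np.radians([t,ps,g])); F0=fing(gap);F=F0@R.T
h=.0622;Fl,Fd=F[:,:2]@l,F[:,:2]@d
print('R',R.round(4).tolist(),'d',d.round(4),'l',l.round(4))
for o in np.arange(.006,.05,.003):
    v=np.where(np.abs(Fl-o)<.03,Fd+np.sqrt(np.maximum(0,.0009-(Fl-o)**2)),-1); i=v.argmax(); n=np.degrees(np.arcsin((o-Fl[i])/.03))
    print(round(o,3),v[i].round(4),'tool pt',F0[i].round(4),'z',(F[i,2]+h).round(3),'normal deg right of d',n.round(1))
B=back@R.T
for nm,V in(('start-.02',V1-.02*d),('start-.07',V1-.07*d)):
    ax=.026*l+.0387*d; tcp=np.r_[V-ax,h]
    A=np.r_[B,F]+tcp
    for n2,c,r,hh in(('jug',(.759,-.252),.095,.16),('fun',(.656,-.414),.078,.14),('V2',V2,.033,.24),('V3',V3,.033,.24)):
        k=A[:,2]<hh+.005; print(nm,n2,(np.linalg.norm(A[k][:,:2]-c,axis=1)-r).min().round(3) if k.any() else None)
E
python3 t2.py
```

```text
R [[0.561, -0.823, -0.0886], [-0.4951, -0.4194, 0.7609], [-0.6634, -0.383, -0.6428]] d [0.1969 0.9804] l [ 0.9804 -0.1969]
0.006 0.0405 tool pt [-0.04   -0.0095  0.015 ] z 0.083 normal deg right of d 72.2
0.009 0.0328 tool pt [ 0.04   -0.0095  0.025 ] z 0.023 normal deg right of d -36.5
0.012 0.0347 tool pt [ 0.04   -0.0095  0.025 ] z 0.023 normal deg right of d -29.7
0.015 0.0362 tool pt [ 0.04   -0.0095  0.025 ] z 0.023 normal deg right of d -23.3
0.018 0.0373 tool pt [ 0.04   -0.0095  0.025 ] z 0.023 normal deg right of d -17.2
0.021 0.0381 tool pt [ 0.04   -0.0095  0.025 ] z 0.023 normal deg right of d -11.3
0.024 0.0385 tool pt [ 0.04   -0.0095  0.025 ] z 0.023 normal deg right of d -5.5
0.027 0.0387 tool pt [ 0.04   -0.0095  0.025 ] z 0.023 normal deg right of d 0.3
0.03 0.0385 tool pt [ 0.04   -0.0095  0.025 ] z 0.023 normal deg right of d 6.0
0.033 0.038 tool pt [ 0.04   -0.0095  0.025 ] z 0.023 normal deg right of d 11.8
0.036 0.0372 tool pt [ 0.04   -0.0095  0.025 ] z 0.023 normal deg right of d 17.7
0.039 0.0361 tool pt [ 0.04   -0.0095  0.025 ] z 0.023 normal deg right of d 23.9
0.042 0.0346 tool pt [ 0.04   -0.0095  0.025 ] z 0.023 normal deg right of d 30.3
0.045 0.0328 tool pt [ 0.045  -0.0095  0.025 ] z 0.02 normal deg right of d 29.8
0.048 0.0311 tool pt [ 0.05   -0.0095  0.025 ] z 0.017 normal deg right of d 29.3
start-.02 jug 0.116
start-.02 fun -0.003
start-.02 V2 0.097
start-.02 V3 0.175
start-.07 jug 0.151
start-.07 fun 0.013
start-.07 V2 0.143
start-.07 V3 0.217
```

```bash
cat > t3.py <<'E'
from ik import *
def cl(t,g,gap,prog,low=.007,sh=0):
    R=orient(*np.radians([t,0,g])); F=fing(gap)@R.T;B=back@R.T; h=low-F[:,2].min();F=F+[0,0,h];B=B+[0,0,h]
    hd=R[:,2][:2]/np.linalg.norm(R[:,2][:2]); ll=np.array([hd[1],-hd[0]])
    i=F[:,2]<.09; v=F[i][:,:2]@hd+np.sqrt(np.maximum(0,.0009-(F[i][:,:2]@ll)**2))-9*(np.abs(F[i][:,:2]@ll)>.03); f=v.max(); ch=F[i][v.argmax(),2]
    ax=f*hd
    Vp=T-prog*d
    c1=(np.linalg.norm(B[:,:2]-ax,axis=1)-prof(B[:,2]))[B[:,2]<.245].min()
    A=np.r_[B,F]+np.r_[Vp-ax,0]; k=A[:,2]<.245; A=A[k]
    c=[(np.linalg.norm(A[:,:2]-V,axis=1)-prof(A[:,2])).min() for V in(V2,V3)]
    return np.array([c1,*c,h,ch])*1000
if __name__=='__main__':
    for t in(30,34,38,44,50,56):
      for g in(-4,0,4):
        print(t,g,[tuple(cl(t,g,.04,pr).round(1)) for pr in(0,.02,.04,.06,.08)])
E
python3 t3.py
```

```text
30 -4 [(np.float64(6.0), np.float64(-5.4), np.float64(13.0), np.float64(33.4), np.float64(16.5)), (np.float64(6.0), np.float64(-8.6), np.float64(11.6), np.float64(33.4), np.float64(16.5)), (np.float64(6.0), np.float64(-9.6), np.float64(10.3), np.float64(33.4), np.float64(16.5)), (np.float64(6.0), np.float64(-8.2), np.float64(9.7), np.float64(33.4), np.float64(16.5)), (np.float64(6.0), np.float64(-6.5), np.float64(10.2), np.float64(33.4), np.float64(16.5))]
30 0 [(np.float64(6.0), np.float64(2.1), np.float64(6.3), np.float64(33.4), np.float64(16.5)), (np.float64(6.0), np.float64(-2.6), np.float64(5.0), np.float64(33.4), np.float64(16.5)), (np.float64(6.0), np.float64(-2.8), np.float64(5.0), np.float64(33.4), np.float64(16.5)), (np.float64(6.0), np.float64(-2.8), np.float64(5.2), np.float64(33.4), np.float64(16.5)), (np.float64(6.0), np.float64(-2.0), np.float64(7.1), np.float64(33.4), np.float64(16.5))]
30 4 [(np.float64(6.0), np.float64(8.6), np.float64(0.2), np.float64(33.4), np.float64(16.5)), (np.float64(6.0), np.float64(4.8), np.float64(-2.2), np.float64(33.4), np.float64(16.5)),
[... 6511 characters left out ...]
2.8), np.float64(5.1), np.float64(28.9), np.float64(22.8)), (np.float64(36.5), np.float64(-2.8), np.float64(7.0), np.float64(28.9), np.float64(22.8)), (np.float64(36.5), np.float64(1.2), np.float64(15.0), np.float64(28.9), np.float64(22.8))]
56 4 [(np.float64(36.5), np.float64(6.2), np.float64(-3.6), np.float64(28.9), np.float64(22.8)), (np.float64(36.5), np.float64(4.8), np.float64(-2.2), np.float64(28.9), np.float64(22.8)), (np.float64(36.5), np.float64(3.4), np.float64(-0.8), np.float64(28.9), np.float64(22.8)), (np.float64(36.5), np.float64(2.9), np.float64(1.0), np.float64(28.9), np.float64(22.8)), (np.float64(36.5), np.float64(8.3), np.float64(7.7), np.float64(28.9), np.float64(22.8))]
```

```bash
cat > t4.py <<'E'
from ik import *
def ev(t,ps,g,gap,full=False):
    R=orient(*np.radians([t,ps,g])); F=fing(gap)@R.T;B=back@R.T
    h=max(.006-F[:,2].min(),.010-B[:,2].min());F=F+[0,0,h];B=B+[0,0,h]
    k=F[:,2]<.075; 
    best=None
    Fl,Fd=F[:,:2]@l,F[:,:2]@d
    # candidate: most protruding (along d) local point => axis directly ahead of it
    for o in np.unique(Fl.round(4)):
        m=k&(np.abs(Fl-o)<.0299); v=Fd[m]+np.sqrt(.0009-(Fl[m]-o)**2); i=v.argmax()
        if abs(Fl[m][i]-o)>2e-4: continue
        f=v[i]; ch=F[m][i,2]; ax=o*l+f*d
        if ch>.034: continue
        c1=(np.linalg.norm(B[:,:2]-ax,axis=1)-prof(B[:,2]))[B[:,2]<.245].min()
        # other finger: clearance from vase
        q=np.linalg.norm(F[:,:2]-ax,axis=1)-prof(F[:,2]); far=np.linalg.norm(F-F[m][i],axis=1)>.03
        c1=min(c1,q[far].min()+0.0)
        c=[]
        for pr in np.arange(0,.27,.03):
            A=np.r_[B,F]+np.r_[T-pr*d-ax,0]
            row=[]
            for V,r,hh in((V2,None,.245),(V3,None,.245),((.656,-.414),.078,.145),((.759,-.252),.095,.165)):
                kk=A[:,2]<hh; D=np.linalg.norm(A[kk][:,:2]-V,axis=1)-(prof(A[kk][:,2]) if r is None else r); row.append(D.min())
            c.append(row)
        c=np.min(c,0); s=min(c1,*c)
        if best is None or s>best[0]: best=(s,dict(c1=c1,c=c,h=h,ch=ch,o=o,f=f,bl=B[:,2].min(),fl=F[:,2].min()))
    return best
if __name__=='__main__':
    import multiprocessing as mp
    G=[(t,s*ps,g,gap) for t in range(38,57,3) for s in(-1,1) for ps in range(40,75,4) for g in range(-32,33,4) for gap in(0,.03,.05,.07,.085)]
    with mp.Pool() as po: res=po.starmap(ev,G,chunksize=20)
    z=sorted([(r[0],q,r[1]) for r,q in zip(res,G) if r],key=lambda a:-a[0])
    for s,q,r in z[:14]: print(round(s*1000,1),q,{k:np.round(np.array(v)*1000,1).tolist() for k,v in r.items()})
E
time python3 t4.py
```

```text
multiprocessing.pool.RemoteTraceback: 
"""
Traceback (most recent call last):
  File "t4.py", line 10, in ev
    m=k&(np.abs(Fl-o)<.0299); v=Fd[m]+np.sqrt(.0009-(Fl[m]-o)**2); i=v.argmax()
                                                                     ~~~~~~~~^^
ValueError: attempt to get argmax of an empty sequence
"""

The above exception was the direct cause of the following exception:

Traceback (most recent call last):
  File "t4.py", line 31, in <module>
    with mp.Pool() as po: res=po.starmap(ev,G,chunksize=20)
                              ~~~~~~~~~~^^^^^^^^^^^^^^^^^^^
ValueError: attempt to get argmax of an empty sequence

real	1m9.968s
user	4m8.423s
sys	0m0.334s
```

```bash
sed -i 's/        m=k&(np.abs(Fl-o)<.0299); v=/        m=k\&(np.abs(Fl-o)<.0299)\n        if not m.any(): continue\n        v=/' t4.py; time python3 t4.py
```

```text
11.0 (56, -64, -16, 0.085) {'c1': 18.6, 'c': [11.0, 11.2, 11.7, 42.4], 'h': 69.3, 'ch': 27.1, 'o': -25.8, 'f': 39.1, 'bl': 10.0, 'fl': 9.0}
10.5 (56, -68, -16, 0.085) {'c1': 10.5, 'c': [13.6, 17.2, 20.6, 48.5], 'h': 69.5, 'ch': 25.8, 'o': -23.7, 'f': 37.5, 'bl': 10.0, 'fl': 8.4}
10.5 (50, -64, -16, 0.085) {'c1': 10.5, 'c': [12.5, 10.5, 15.5, 39.3], 'h': 64.8, 'ch': 22.7, 'o': -26.7, 'f': 34.9, 'bl': 15.8, 'fl': 6.0}
10.5 (56, -64, -12, 0.085) {'c1': 16.9, 'c': [19.8, 10.5, 13.0, 40.9], 'h': 69.3, 'ch': 27.1, 'o': -26.1, 'f': 37.3, 'bl': 10.0, 'fl': 9.0}
10.5 (53, -64, -16, 0.085) {'c1': 15.1, 'c': [11.3, 10.5, 13.6, 40.9], 'h': 65.6, 'ch': 23.4, 'o': -26.1, 'f': 37.0, 'bl': 11.4, 'fl': 6.0}
10.1 (53, -64, -12, 0.085) {'c1': 13.9, 'c': [19.8, 10.1, 13.1, 39.8], 'h': 65.6, 'ch': 23.4, 'o': -26.6, 'f': 35.1, 'bl': 11.4, 'fl': 6.0}
9.1 (56, -64, -12, 0.07) {'c1': 9.1, 'c': [16.7, 13.8, 14.6, 44.6], 'h': 69.3, 'ch': 32.6, 'o': -22.3, 'f': 40.3, 'bl': 10.0, 'fl': 14.6}
8.9 (56, -68, -12, 0.085) {'c1': 8.9, 'c': [22.6, 16.6, 21.3, 47.3], 'h': 69.5, 'ch': 25.8, 'o': -24.2, 'f': 35.8, 'bl': 1
[... 181 characters left out ...]
1': 12.4, 'c': [28.5, 8.7, 13.2, 39.2], 'h': 65.6, 'ch': 23.4, 'o': -27.0, 'f': 33.3, 'bl': 11.4, 'fl': 6.0}
8.6 (50, -64, -12, 0.085) {'c1': 9.4, 'c': [20.7, 8.6, 15.5, 38.9], 'h': 64.8, 'ch': 22.7, 'o': -27.0, 'f': 33.0, 'bl': 15.8, 'fl': 6.0}
8.3 (53, -64, -12, 0.07) {'c1': 8.3, 'c': [16.8, 13.6, 14.5, 43.4], 'h': 64.2, 'ch': 27.4, 'o': -22.8, 'f': 38.4, 'bl': 10.0, 'fl': 10.0}
8.2 (50, -64, -16, 0.07) {'c1': 9.6, 'c': [8.2, 12.7, 15.3, 43.3], 'h': 59.7, 'ch': 22.7, 'o': -22.6, 'f': 38.1, 'bl': 10.6, 'fl': 6.0}
7.9 (53, -68, -16, 0.085) {'c1': 7.9, 'c': [13.4, 17.1, 20.9, 46.9], 'h': 66.5, 'ch': 22.8, 'o': -24.2, 'f': 35.3, 'bl': 12.0, 'fl': 6.0}
real	1m10.285s
user	4m32.201s
sys	0m0.359s
```

```bash
cat > go.py <<'E'
from ik import *
import h as H
GO=(54,-65,-14)
RT=orient(*np.radians(GO))
from t4 import ev
def cur():
    s=H.readout.sense(); o=s['orientation']; return s,np.array(s['position']),Ro.from_quat([o[1],o[2],o[3],o[0]])
def todo(P=None,RTm=RT):
    s,x,R=cur()
    rv=(R.inv()*Ro.from_matrix(RTm)).as_rotvec(degrees=True)/6
    print('t',round(s['t'],2),'tcp',x.round(4),'rot units',rv.round(2),'F',s['contact_force'].round(1),'gap',round(s['finger_gap'],3))
    if P is not None: print('shift tool axes now',R.inv().apply(np.array(P)-x).round(4),'in target axes',(RTm.T@(np.array(P)-x)).round(4))
E
python3 - <<'E'
from go import *
b=ev(*GO,.087); print({k:np.round(np.array(v)*1000,1).tolist() for k,v in b[1].items()}); r=b[1]
ax=r['o']*l+r['f']*d; print('ax',ax.round(4),'h',r['h'],'d',d,'l',l)
print('RT rows',RT.T.round(4).tolist())
pre=np.r_[V1-ax-.035*d,r['h']+.002]; print('pre',pre)
todo(pre); 
s,x,R=cur()
q0=s['joint_positions']
for nm,P in(('here',x),('above',pre+[-.03,-.05,.2]),('pre',pre),('end',np.r_[T-ax,r['h']])):
    S=ik(P,RT,[q0,np.array([-1,.9,1.4,.8,1.3,-2]),np.array([-1,.9,1.4,.8,1.3,1.1])]); print(nm,[q.round(2).tolist() for q in S])
E
```

```text
{'c1': 13.8, 'c': [16.5, 11.8, 15.2, 41.7], 'h': 66.8, 'ch': 23.5, 'o': -26.2, 'f': 36.0, 'bl': 10.8, 'fl': 6.0}
ax [-0.0186  0.0404] h 0.0668360086962349 d [0.19693939 0.98041567] l [ 0.98041567 -0.19693939]
RT rows [[0.61, 0.3004, 0.7332], [0.7126, -0.6126, -0.3419], [0.3465, 0.7311, -0.5878]]
pre [ 0.53371211 -0.3087299   0.06883601]
t 1.5 tcp [ 0.2028 -0.7076  0.3446] rot units [  6.47  -5.81 -21.02] F [ 0.2  0.4 -1. ] gap 1.0
shift tool axes now [-0.3839 -0.0234  0.4435] in target axes [0.1195 0.0858 0.5683]
here [[-1.58, 1.04, 0.39, 0.62, 2.51, -1.92]]
above [[-1.11, 0.73, 1.32, 0.7, 1.75, -1.91]]
pre [[-1.03, 0.98, 1.43, 0.75, 1.43, -2.11]]
end [[-0.68, 0.91, 1.77, 1.07, 1.11, -2.2]]
```

```bash
echo "RF=RT@np.diag([-1.,-1,1])" >> go.py
python3 - <<'E'
from go import *
todo([.50,-.37,.27],RF); print('RF',RF.T.round(4).tolist())
E
```

```text
t 1.5 tcp [ 0.2028 -0.7076  0.3446] rot units [-4.76 -5.3   7.44] F [ 0.2  0.4 -1. ] gap 1.0
shift tool axes now [-0.3656 -0.1091  0.2494] in target axes [-0.228  -0.0305  0.3936]
RF [[-0.61, -0.3004, -0.7332], [-0.7126, 0.6126, 0.3419], [0.3465, 0.7311, -0.5878]]
```

Request:
send_rows(
  deltas=[-0.476,-0.53,0.744,0,0,0,1,-0.476,-0.53,0.744,0,0,0,1,-0.476,-0.53,0.744,0,0,0,1,-0.476,-0.53,0.744,0,0,0,1,-0.476,-0.53,0.744,0,0,0,1,-0.476,-0.53,0.744,0,0,0,1,-0.476,-0.53,0.744,0,0,0,1,-0.476,-0.53,0.744,0,0,0,1,-0.476,-0.53,0.744,0,0,0,1,-0.476,-0.53,0.744,0,0,0,1],
)

```text
t: 2.5
position: [0.2045, -0.7035, 0.3446]
orientation: [0.322, -0.303, 0.837, 0.322]
contact_force: [0.3, -0.2, -0.5]
finger_gap: 0.998
```

Run:
```python
from go import *
todo([.50,-.37,.27],RF)
```

```text
t 2.5 tcp [ 0.2045 -0.7035  0.3446] rot units [ 0.05  0.01 -0.  ] F [ 0.3 -0.2 -0.5] gap 0.998
shift tool axes now [-0.2255 -0.0336  0.3901] in target axes [-0.2258 -0.0318  0.3901]
```

Orientation reached. Move to the hover point in 10 rows.

Request:
send_rows(
  deltas=[0,0,0,-0.0225,-0.0032,0.039,1,0,0,0,-0.0225,-0.0032,0.039,1,0,0,0,-0.0225,-0.0032,0.039,1,0,0,0,-0.0225,-0.0032,0.039,1,0,0,0,-0.0225,-0.0032,0.039,1,0,0,0,-0.0225,-0.0032,0.039,1,0,0,0,-0.0225,-0.0032,0.039,1,0,0,0,-0.0225,-0.0032,0.039,1,0,0,0,-0.0225,-0.0032,0.039,1,0,0,0,-0.0225,-0.0032,0.039,1],
)

```text
t: 3.5
position: [0.4993, -0.3679, 0.2695]
orientation: [0.322, -0.304, 0.838, 0.32]
contact_force: [0.7, -0.0, -0.2]
finger_gap: 0.998
```

Run:
```python
from go import *
todo([.525,-.325,.075],RF)
H.grab('side','s1.png');H.grab('top','t1.png')
```

```text
t 3.5 tcp [ 0.4993 -0.3679  0.2695] rot units [ 0.02 -0.01  0.02] F [ 0.7 -0.  -0.2] gap 0.998
shift tool axes now [ 0.114  -0.0586  0.1546] in target axes [ 0.1141 -0.0586  0.1546]
```

View pics/s1.png

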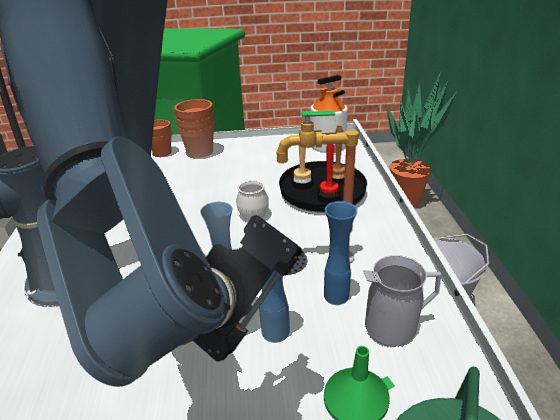

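View pics/t1.png

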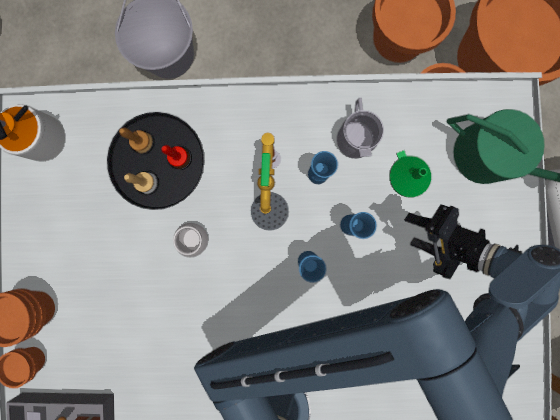

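Run:
```python
from go import *
im=cv2=None
import cv2
s,x,R=cur()
pts=[]
for sx in(-1,1):
    for (a,b) in((.0435,-.0095),(.0435,.0095),(.0585,.0095),(.0585,-.0095)):
        for z in(.025,-.045): pts.append((sx*a,b,z,(0,0,255)))
for a in(-.095,.095):
    for b in(-.0375,.0375):
        for z in(-.045,-.165): pts.append((a,b,z,(0,255,255)))
for n,box in(('top',(380,180,560,315)),('side',(170,190,330,370))):
    f=H.grab(n); I=f['img'][:,:,::-1].copy(); x0,y0,x1,y1=box; k=4 if n=='top' else 3
    C=cv2.resize(I[y0:y1,x0:x1],None,fx=k,fy=k,interpolation=cv2.INTER_CUBIC)
    for a,b,z,c in pts:
        u,v=H.proj(f,x+R.apply([a,b,z])); cv2.circle(C,(int((u-x0+.5)*k),int((v-y0+.5)*k)),4,c,-1)
    cv2.imwrite(f'pics/ov_{n}.png',C)
q=ik(np.array([.586,-.045,.067]),RF,[np.array([-.68,.91,1.77,1.07,1.11,.94])])[0]
E4=Ro.from_euler('z',q[0])*Ro.from_euler('y',q[1]+q[2])*Ro.from_euler('z',q[3]); print(q,'wr',fk(q,p)[4],'axis',E4.apply([0,1,0]).round(2),'fore dir',E4.apply([0,0,1]).round(2),'el',fk(q,p)[3])
```

```text
[-0.6763551   0.9137372   1.76709952  1.07151729  1.11167319  0.93983665] wr [ 0.48885233 -0.24996298  0.23181084] axis [ 0.91 -0.12  0.39] fore dir [ 0.35 -0.28 -0.9 ] el [ 0.43262518 -0.20496557  0.63321266]
```

View pics/ov_top.png

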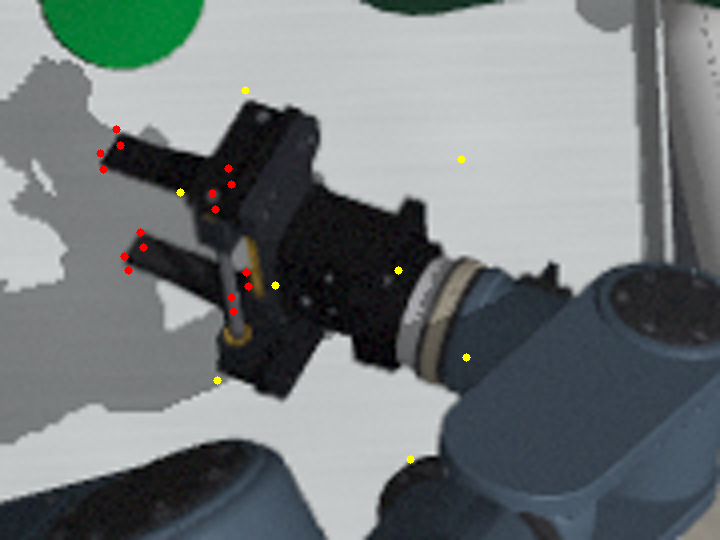

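View pics/ov_side.png

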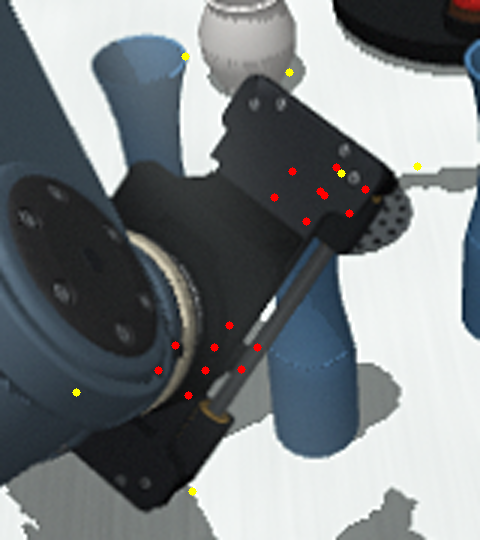

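Request:
send_rows(
  deltas=[0,0,0,0.016,-0.009,0.0172,1,0,0,0,0.016,-0.009,0.0172,1,0,0,0,0.016,-0.009,0.0172,1,0,0,0,0.016,-0.009,0.0172,1,0,0,0,0.016,-0.009,0.0172,1,0,0,0,0.016,-0.009,0.0172,1,0,0,0,0.016,-0.009,0.0172,1,0,0,0,0.016,-0.009,0.0172,1,0,0,0,0,0,0,1],
)

```text
t: 4.6
position: [0.5176, -0.3514, 0.0674]
orientation: [0.321, -0.302, 0.838, 0.322]
contact_force: [0.7, 0.6, 0.1]
finger_gap: 1.0
```

```bash
cat > ovl.py <<'E'
from go import *
import cv2
def ov(tag,tb=(250,150,480,330),sb=(190,170,350,360)):
    s,x,R=cur()
    for n,box,k in(('top',tb,3.2),('side',sb,3)):
        f=H.grab(n); I=f['img'][:,:,::-1]; x0,y0,x1,y1=box
        C=cv2.resize(I[y0:y1,x0:x1],None,fx=k,fy=k,interpolation=cv2.INTER_CUBIC)
        for sx in(-1,1):
            for a,b in((.0435,-.0095),(.0435,.0095),(.0585,.0095),(.0585,-.0095)):
                u,v=H.proj(f,x+R.apply([sx*a,b,.025])); cv2.circle(C,(int((u-x0+.5)*k),int((v-y0+.5)*k)),2,(0,0,255),-1)
        cv2.imwrite(f'pics/{tag}_{n}.png',C)
E
python3 - <<'E'
from ovl import *
ov('a'); todo([.5337,-.3087,.0688],RF)
s,x,R=cur()
for sx in(-1,1): print((x+R.apply([sx*.0435,.0095,.025])).round(4),(x+R.apply([sx*.0435,-.0095,.025])).round(4))
E
```

```text
t 4.7 tcp [ 0.5187 -0.3525  0.0706] rot units [0.01 0.   0.02] F [ 0.2 -0.1  1.2] gap 0.996
shift tool axes now [-0.021   0.0155  0.0383] in target axes [-0.021   0.0156  0.0383]
[ 0.5471 -0.3153  0.0911] [ 0.5606 -0.3269  0.0846]
[ 0.4941 -0.3415  0.0272] [ 0.5077 -0.3531  0.0208]
```

View pics/a_top.png

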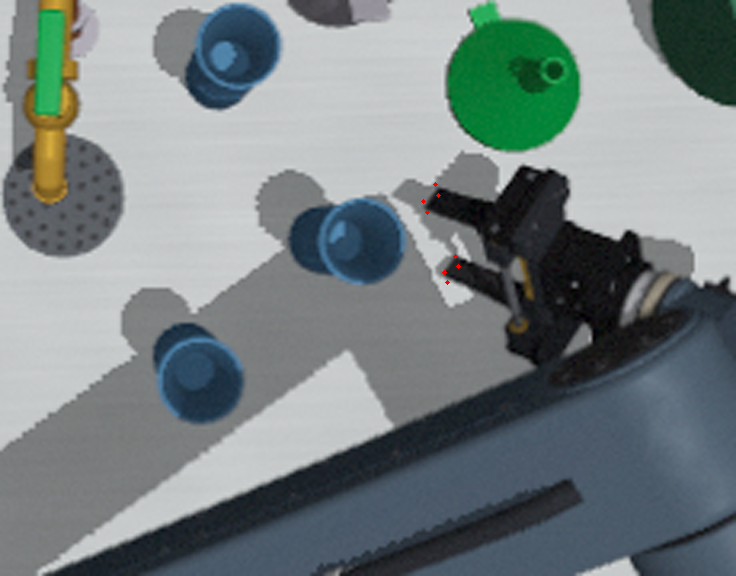

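View pics/a_side.png

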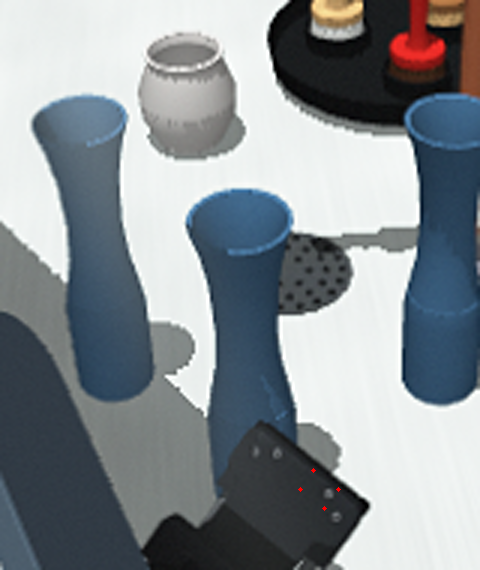

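Request:
send_rows(
  deltas=[0,0,0,-0.0071,0.0055,0.0134,1,0,0,0,-0.0071,0.0055,0.0134,1,0,0,0,-0.0071,0.0055,0.0134,1,0,0,0,-0.0071,0.0055,0.0134,1,0,0,0,0,0,0,1],
)

```text
t: 5.2
position: [0.5395, -0.2858, 0.0679]
orientation: [0.321, -0.305, 0.837, 0.322]
contact_force: [-0.8, 0.3, 1.0]
finger_gap: 1.0
```

```bash
cat >> ovl.py <<'E'
def mouth(f,lo=(98,90,40)):
    # all blue blobs in the top view: mouth is the bottom-right-most disc; report bbox
    hsv=cv2.cvtColor(f['img'],cv2.COLOR_RGB2HSV); m=cv2.inRange(hsv,lo,(118,255,255))
    k,L,S,c=cv2.connectedComponentsWithStats(m); return [(S[i].tolist()) for i in range(1,k) if S[i,4]>200 and S[i,3]<60 and S[i,2]<60]
def plan(dx,dy,dz=0,n=1):
    s,x,R=cur(); v=R.inv().apply([dx,dy,dz]); print('shift',v.round(4),'per row',(v/n).round(4))
def corner():
    s,x,R=cur(); return x+R.apply([-.0435,.0095,.025]), x+R.apply([.0435,.0095,.025])
E
python3 - <<'E'
from ovl import *
ov('b'); todo(None,RF); print(corner()); print(mouth(H.grab('top')))
E
```

```text
t 5.3 tcp [ 0.5396 -0.289   0.0676] rot units [ 0.03 -0.02  0.04] F [ 0.7 -1.   0.8] gap 0.999
(array([ 0.56781362, -0.25164162,  0.08804012]), array([ 0.51491866, -0.27808344,  0.02422825]))
[[308, 151, 29, 33, 685], [340, 212, 37, 27, 736], [298, 251, 28, 31, 643]]
```

View pics/b_top.png

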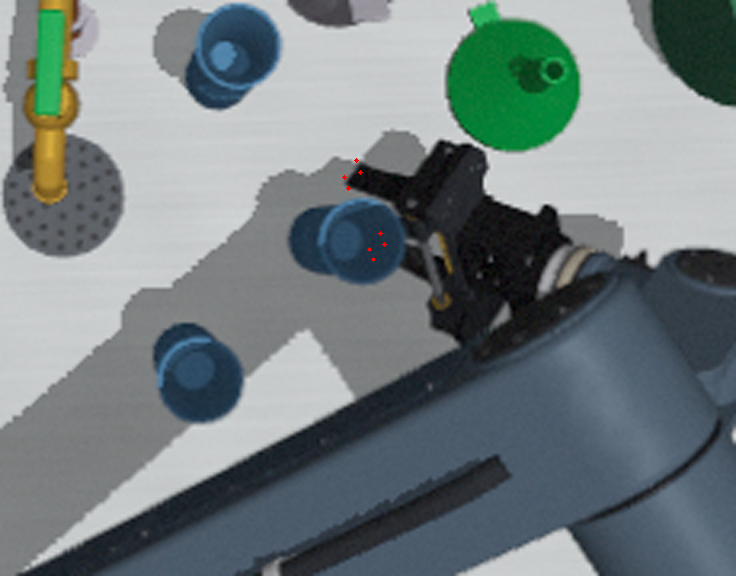

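View pics/b_side.png

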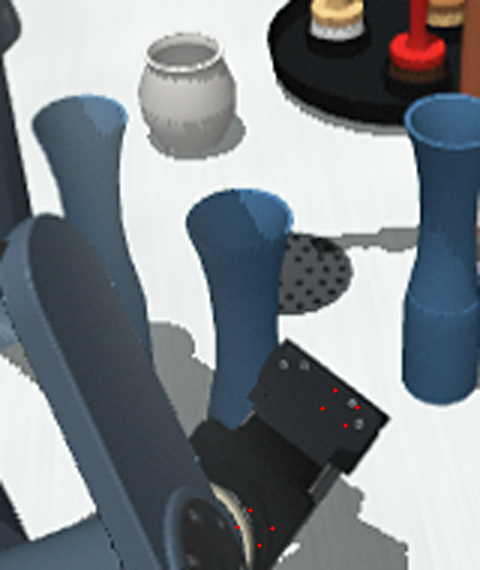

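Request:
send_rows(
  deltas=[0,0,0,-0.00165,0.00185,0.00313,1,0,0,0,-0.00165,0.00185,0.00313,1,0,0,0,-0.00165,0.00185,0.00313,1,0,0,0,-0.00165,0.00185,0.00313,1,0,0,0,-0.00165,0.00185,0.00313,1,0,0,0,-0.00165,0.00185,0.00313,1,0,0,0,-0.00165,0.00185,0.00313,1,0,0,0,-0.00165,0.00185,0.00313,1],
)

```text
t: 6.15
position: [0.5454, -0.2584, 0.0673]
orientation: [0.322, -0.304, 0.838, 0.32]
contact_force: [-0.7, -1.7, -0.3]
finger_gap: 0.997
```

Run:
```python
from ovl import *
ov('c'); todo(None,RF); print(corner()); f=H.grab('top'); print(mouth(f))
```

```text
t 6.25 tcp [ 0.5452 -0.2575  0.0674] rot units [ 0.04 -0.01  0.03] F [ 0.5 -1.5 -0.5] gap 1.0
(array([ 0.57347767, -0.22026061,  0.08790533]), array([ 0.52054166, -0.24658662,  0.02407963]))
[[308, 151, 29, 33, 688], [334, 211, 36, 27, 725], [298, 251, 28, 31, 633]]
```

View pics/c_top.png

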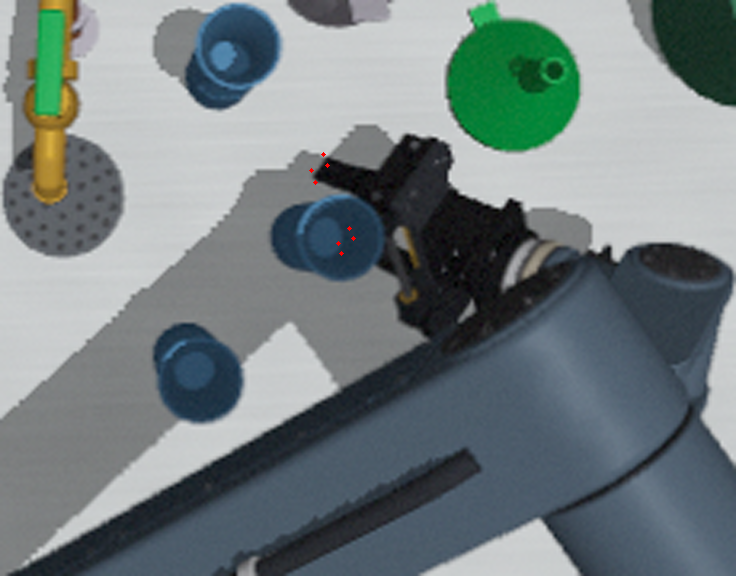

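View pics/c_side.png

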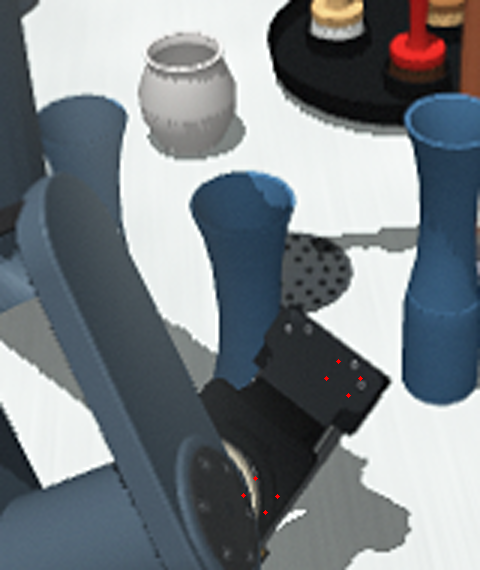

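```bash
cat >> ovl.py <<'E'
TT=np.array([.568,-.006])
def status(tag=None,px=None,step=.04,n=10,k=1.5):
    if tag: ov(tag,tb=(220,130,420,310))
    f=H.grab('top'); todo(None,RF); M=mouth(f); print(M)
    if px is None:
        c=[m for m in M if not(abs(m[0]-308)<4 and abs(m[1]-151)<4) and not(abs(m[0]-298)<4 and abs(m[1]-251)<4)][0]
        px=(c[0]+c[2]-.5-13.9,c[1]+c[3]/2-.5)
    V=H.onz(f,*px,.24)[:2]; C=corner()[1][:2]; u=TT-V; L=np.linalg.norm(u);u/=L; lu=np.array([u[1],-u[0]])
    e=(C-V)@lu; gap=-(C-V)@u
    print('px',np.round(px,1),'V',V.round(4),'to go',L.round(4),'u',u.round(3),'C',C.round(4),'lat of C (right +)',e.round(4),'behind',gap.round(4))
    mv=u*step-k*e*lu; plan(*mv,.0672-cur()[1][2],n)
E
python3 - <<'E'
from ovl import *
status()
E
```

```text
t 6.35 tcp [ 0.5452 -0.2578  0.0674] rot units [ 0.04 -0.01  0.02] F [ 0.1 -1.8  0. ] gap 0.999
[[308, 151, 29, 33, 688], [334, 211, 36, 27, 723], [298, 251, 28, 31, 635]]
px [355.6 224. ] V [ 0.5268 -0.2184] to go 0.2163 u [0.191 0.982] C [ 0.5205 -0.2468] lat of C (right +) -0.0007 behind 0.0292
shift [-0.0169  0.0175  0.0317] per row [-0.0017  0.0018  0.0032]
```

Consistent with the model (contact 29 mm behind the axis, aligned). Continue.

Request:
send_rows(
  deltas=[0,0,0,-0.0017,0.00178,0.00317,1,0,0,0,-0.0017,0.00178,0.00317,1,0,0,0,-0.0017,0.00178,0.00317,1,0,0,0,-0.0017,0.00178,0.00317,1,0,0,0,-0.0017,0.00178,0.00317,1,0,0,0,-0.0017,0.00178,0.00317,1,0,0,0,-0.0017,0.00178,0.00317,1,0,0,0,-0.0017,0.00178,0.00317,1],
)

```text
t: 7.15
position: [0.5522, -0.2267, 0.0673]
orientation: [0.322, -0.304, 0.838, 0.321]
contact_force: [-0.2, -2.8, -0.4]
finger_gap: 0.996
```

Run:
```python
from ovl import *
status('d')
```

```text
t 7.3 tcp [ 0.552  -0.2262  0.0675] rot units [ 0.04 -0.    0.02] F [ 0.7 -1.1 -0.5] gap 0.999
[[308, 151, 29, 33, 685], [323, 209, 34, 26, 676], [298, 251, 28, 31, 631]]
px [342.6 221.5] V [ 0.5335 -0.1875] to go 0.1848 u [0.186 0.982] C [ 0.5273 -0.2152] lat of C (right +) -0.0009 behind 0.0284
shift [-0.017   0.0174  0.0318] per row [-0.0017  0.0017  0.0032]
```

View pics/d_top.png

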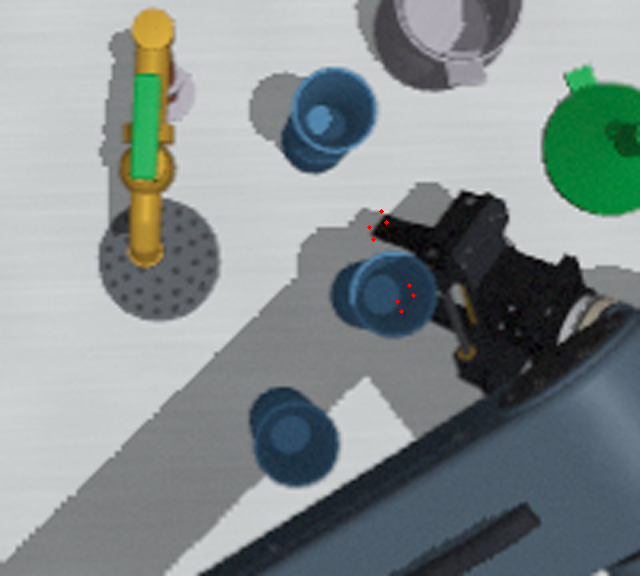

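Request:
send_rows(
  deltas=[0,0,0,-0.0017,0.00175,0.00317,1,0,0,0,-0.0017,0.00175,0.00317,1,0,0,0,-0.0017,0.00175,0.00317,1,0,0,0,-0.0017,0.00175,0.00317,1,0,0,0,-0.0017,0.00175,0.00317,1,0,0,0,-0.0017,0.00175,0.00317,1,0,0,0,-0.0017,0.00175,0.00317,1,0,0,0,-0.0017,0.00175,0.00317,1],
)

```text
t: 8.1
position: [0.5592, -0.1955, 0.0672]
orientation: [0.322, -0.304, 0.838, 0.32]
contact_force: [-0.2, -3.0, 0.2]
finger_gap: 1.0
```

Run:
```python
from ovl import *
status('e')
```

```text
t 8.25 tcp [ 0.559  -0.195   0.0673] rot units [ 0.04 -0.    0.02] F [ 0.2 -1.3 -1. ] gap 0.997
[[308, 151, 29, 33, 686], [312, 206, 31, 27, 636], [298, 251, 28, 32, 634]]
px [328.6 219. ] V [ 0.5404 -0.1544] to go 0.1509 u [0.183 0.983] C [ 0.5344 -0.184 ] lat of C (right +) -0.0005 behind 0.0303
shift [-0.0166  0.0181  0.0316] per row [-0.0017  0.0018  0.0032]
```

View pics/e_top.png

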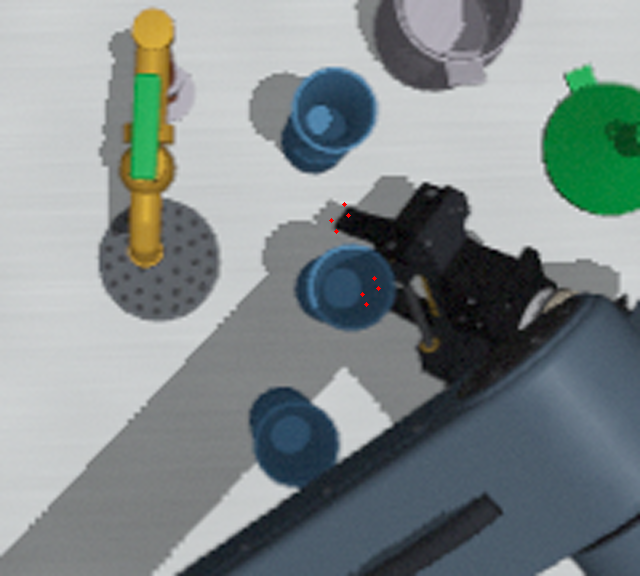

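View pics/e_side.png

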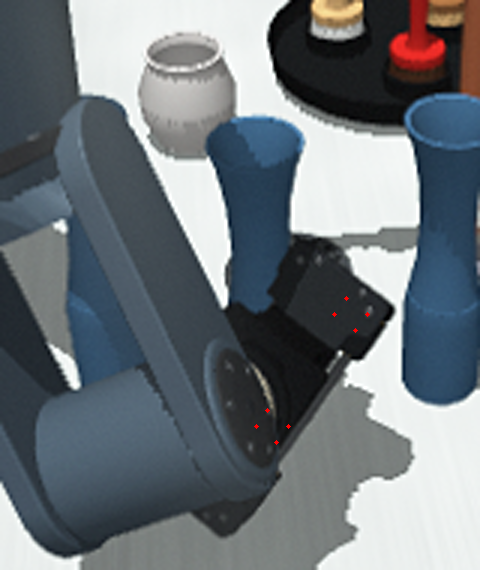

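Request:
send_rows(
  deltas=[0,0,0,-0.0017,0.00178,0.00317,1,0,0,0,-0.0017,0.00178,0.00317,1,0,0,0,-0.0017,0.00178,0.00317,1,0,0,0,-0.0017,0.00178,0.00317,1,0,0,0,-0.0017,0.00178,0.00317,1,0,0,0,-0.0017,0.00178,0.00317,1,0,0,0,-0.0017,0.00178,0.00317,1,0,0,0,-0.0017,0.00178,0.00317,1],
)

```text
t: 9.05
position: [0.566, -0.1641, 0.0672]
orientation: [0.322, -0.304, 0.838, 0.32]
contact_force: [0.1, -3.4, 1.8]
finger_gap: 1.0
```

Run:
```python
from ovl import *
status('f')
```

```text
t 9.2 tcp [ 0.5658 -0.1636  0.0673] rot units [ 0.04 -0.    0.02] F [ 0.2 -0.7  0.4] gap 0.997
[[308, 151, 29, 33, 689], [301, 205, 29, 26, 588], [298, 251, 28, 29, 506]]
px [315.6 217.5] V [ 0.5447 -0.1235] to go 0.1198 u [0.194 0.981] C [ 0.5411 -0.1527] lat of C (right +) 0.0021 behind 0.0293
shift [-0.0148  0.0209  0.0309] per row [-0.0015  0.0021  0.0031]
```

View pics/f_top.png

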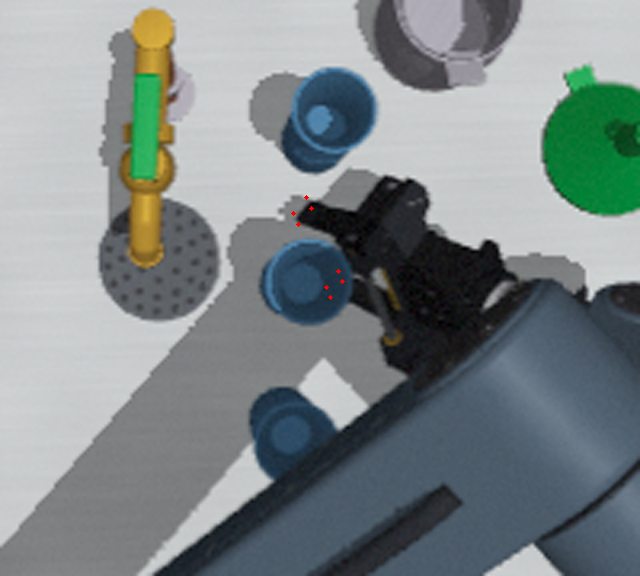

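View pics/f_side.png

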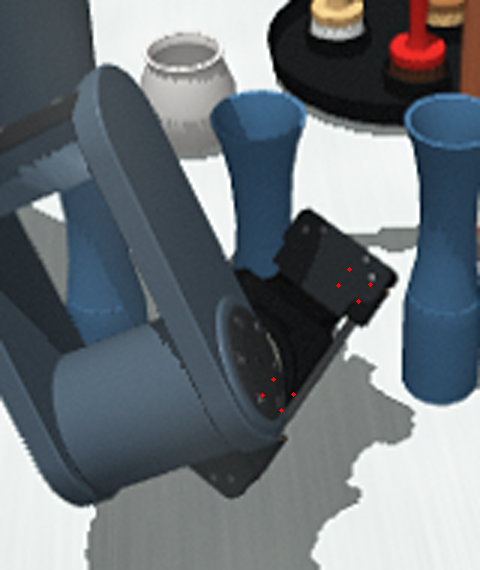

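Request:
send_rows(
  deltas=[0,0,0,-0.0013,0.0024,0.003,1,0,0,0,-0.0013,0.0024,0.003,1,0,0,0,-0.0013,0.0024,0.003,1,0,0,0,-0.0013,0.0024,0.003,1,0,0,0,-0.0014,0.0022,0.003,1,0,0,0,-0.0014,0.0022,0.003,1],
)

```text
t: 9.8
position: [0.5669, -0.1399, 0.0672]
orientation: [0.322, -0.304, 0.838, 0.321]
contact_force: [0.2, -2.3, 0.8]
finger_gap: 0.998
```

Run:
```python
from ovl import *
status('g')
```

```text
t 9.95 tcp [ 0.5667 -0.1394  0.0673] rot units [ 0.04 -0.01  0.02] F [0.2 0.  0.6] gap 1.001
[[308, 151, 29, 33, 689], [292, 204, 28, 27, 573], [298, 251, 26, 26, 370]]
px [305.6 217. ] V [ 0.5466 -0.0997] to go 0.0962 u [0.223 0.975] C [ 0.542  -0.1284] lat of C (right +) 0.0019 behind 0.029
shift [-0.0157  0.0197  0.0312] per row [-0.0016  0.002   0.0031]
```

View pics/g_top.png

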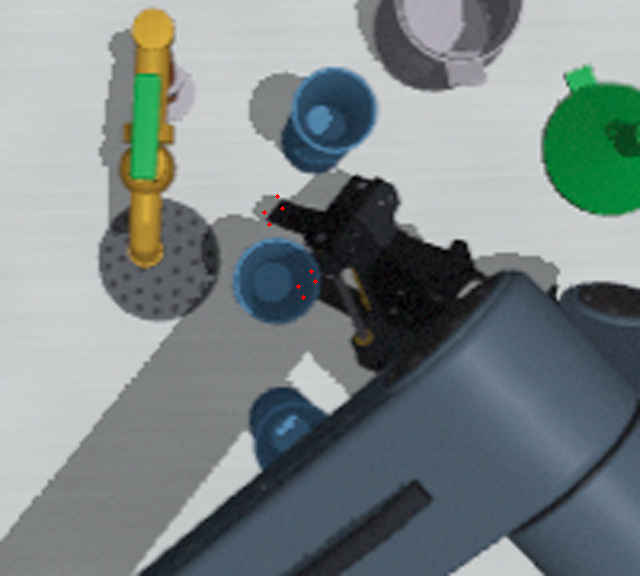

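View pics/g_side.png

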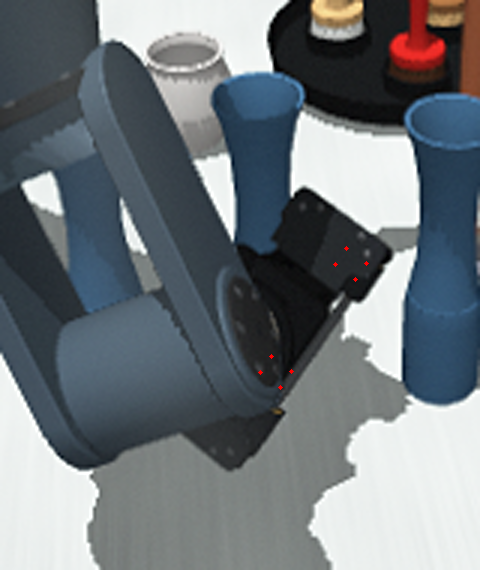

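Request:
send_rows(
  deltas=[0,0,0,0.0031,-0.0005,-0.0042,1,0,0,0,0.0031,-0.0005,-0.0042,1,0,0,0,-0.0017,0.0017,0.0032,1,0,0,0,-0.0017,0.0017,0.0032,1,0,0,0,-0.0017,0.0017,0.0032,1,0,0,0,-0.0017,0.0017,0.0032,1,0,0,0,-0.0017,0.0017,0.0032,1,0,0,0,-0.0017,0.0017,0.0032,1,0,0,0,-0.0017,0.0017,0.0032,1,0,0,0,-0.0017,0.0017,0.0032,1],
)

```text
t: 10.95
position: [0.5685, -0.1176, 0.0669]
orientation: [0.322, -0.304, 0.838, 0.32]
contact_force: [-0.1, -3.7, 1.9]
finger_gap: 1.002
```

Run:
```python
from ovl import *
status('i')
```

```text
t 11.1 tcp [ 0.5683 -0.1171  0.0669] rot units [ 0.03 -0.01  0.02] F [ 0.8 -2.2  1.2] gap 1.001
[[308, 151, 29, 33, 689], [283, 203, 28, 26, 582], [298, 251, 20, 22, 239]]
px [296.6 215.5] V [ 0.5507 -0.0784] to go 0.0745 u [0.233 0.973] C [ 0.5437 -0.1061] lat of C (right +) -0.0004 behind 0.0286
shift [-0.0179  0.0166  0.0317] per row [-0.0018  0.0017  0.0032]
```

View pics/i_top.png

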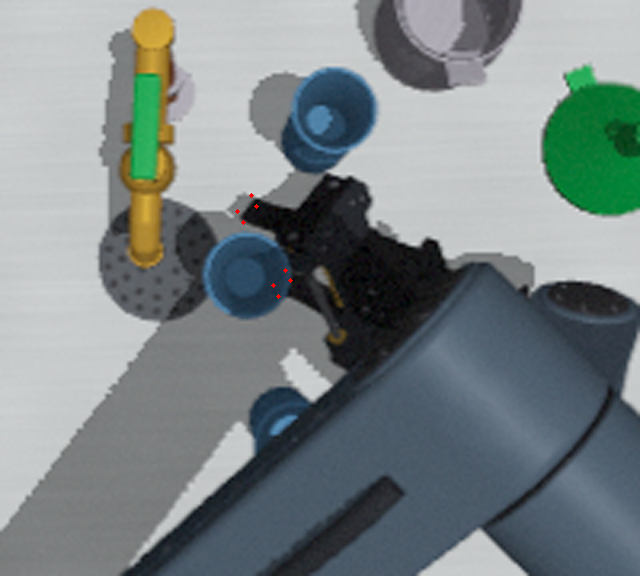

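View pics/i_side.png

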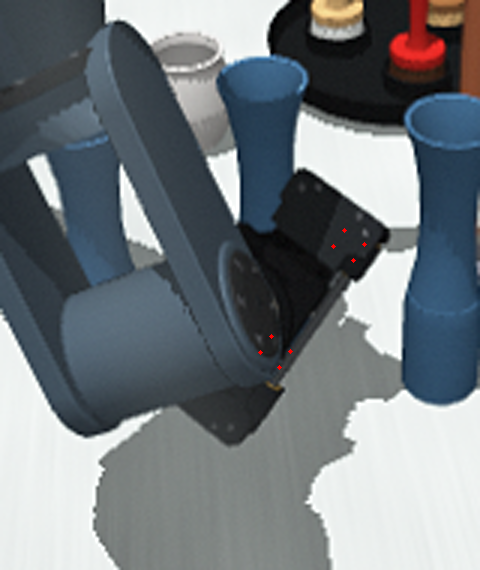

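Request:
send_rows(
  deltas=[0,0,0,-0.00165,0.0019,0.00314,1,0,0,0,-0.00165,0.0019,0.00314,1,0,0,0,-0.00165,0.0019,0.00314,1,0,0,0,-0.00165,0.0019,0.00314,1,0,0,0,-0.00165,0.0019,0.00314,1,0,0,0,-0.00165,0.0019,0.00314,1,0,0,0,-0.00165,0.0019,0.00314,1,0,0,0,-0.00165,0.0019,0.00314,1],
)

```text
t: 11.9
position: [0.5742, -0.0858, 0.0669]
orientation: [0.322, -0.304, 0.838, 0.321]
contact_force: [-1.7, -3.4, 1.3]
finger_gap: 0.998
```

Run:
```python
from ovl import *
status('j')
```

```text
t 12.05 tcp [ 0.5739 -0.0853  0.067 ] rot units [ 0.04 -0.01  0.02] F [-0.6 -1.   0.6] gap 0.996
[[308, 151, 29, 33, 688], [269, 200, 28, 27, 585]]
px [282.6 213. ] V [ 0.5575 -0.0452] to go 0.0406 u [0.259 0.966] C [ 0.5493 -0.0743] lat of C (right +) -0.0004 behind 0.0302
shift [-0.0185  0.0156  0.0319] per row [-0.0018  0.0016  0.0032]
```

View pics/j_top.png

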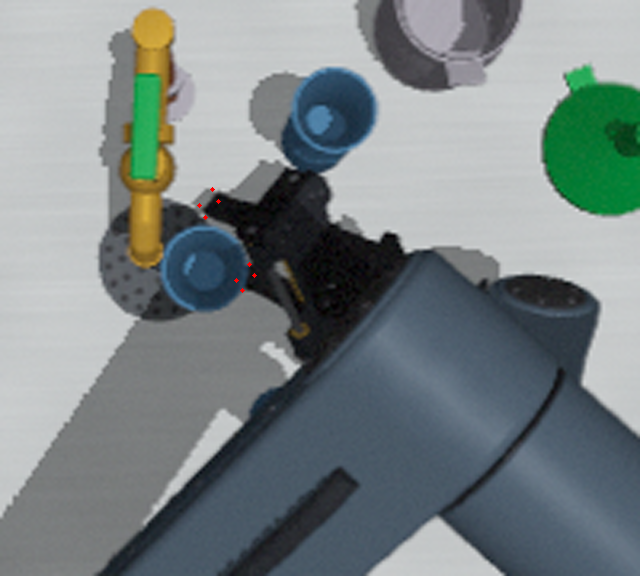

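View pics/j_side.png

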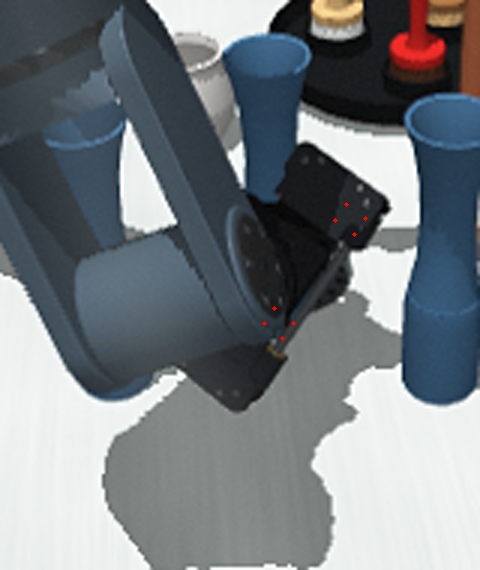

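```bash
cat > clr.py <<'E'
from ovl import *
def clr():
    s,x,R=cur(); A=R.apply(np.r_[body,fing(.087)])+x
    for mv in(0,.01,.02,.03,.04):
        u=np.array([.27,.963]); B=A+np.r_[u*mv,0]; o=[]
        for V in(V2,V3):
            k=B[:,2]<.245; D=np.linalg.norm(B[k][:,:2]-V,axis=1)-prof(B[k][:,2]); i=D.argmin(); o+=[(D[i]*1000).round(1),B[k][i].round(3).tolist()]
        print(mv,o)
if __name__=='__main__':
    clr()
    f=H.grab('top'); 
    for V in(V2,V3): print(H.proj(f,[*V,0]),H.proj(f,[*V,.24]))
    I=f['img'][:,:,::-1]; I=cv2.resize(I[140:230,270:350],None,fx=7,fy=6.6,interpolation=cv2.INTER_CUBIC); cv2.imwrite('pics/v3.png',I)
E
python3 clr.py
```

```text
0 [np.float64(22.4), [0.469, -0.135, 0.045], np.float64(18.7), [0.633, -0.134, 0.168]]
0.01 [np.float64(20.7), [0.469, -0.131, 0.05], np.float64(19.4), [0.63, -0.136, 0.177]]
0.02 [np.float64(19.1), [0.466, -0.132, 0.059], np.float64(19.9), [0.631, -0.132, 0.181]]
0.03 [np.float64(17.5), [0.464, -0.134, 0.067], np.float64(20.5), [0.628, -0.133, 0.19]]
0.04 [np.float64(15.8), [0.464, -0.13, 0.072], np.float64(21.2), [0.626, -0.134, 0.199]]
[307.44818923 261.54537381] [311.97843612 269.32725717]
[317.54739834 173.89535773] [324.05242702 164.08041901]
```

View pics/v3.png

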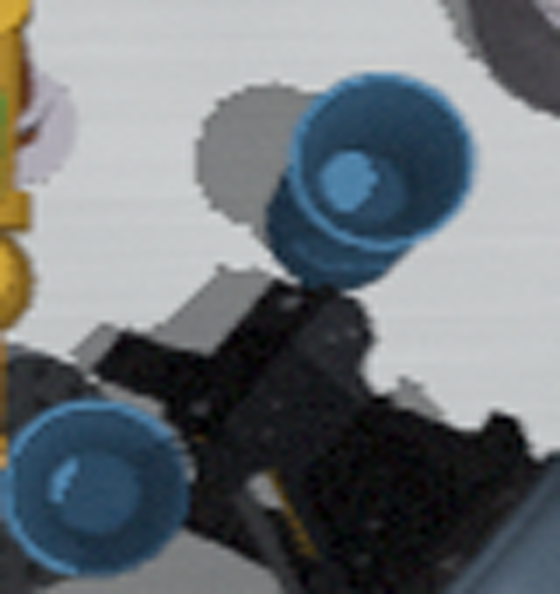

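Request:
send_rows(
  deltas=[0,0,0,-0.0016,0.0017,0.003,1,0,0,0,-0.0016,0.0017,0.003,1,0,0,0,-0.0016,0.0017,0.003,1,0,0,0,-0.0016,0.0017,0.003,1,0,0,0,-0.0016,0.0017,0.003,1,0,0,0,-0.0016,0.0017,0.003,1,0,0,0,-0.0016,0.0017,0.003,1,0,0,0,-0.0016,0.0017,0.003,1],
)

```text
t: 12.9
position: [0.5805, -0.056, 0.0669]
orientation: [0.322, -0.304, 0.838, 0.321]
contact_force: [-0.3, -3.6, 1.1]
finger_gap: 1.001
```

Run:
```python
from ovl import *
f=H.grab('top');g=H.grab('side')
todo(None,RF);print(corner()[1])
cv2.imwrite('pics/k_top.png',cv2.resize(f['img'][170:250,235:325,::-1],None,fx=7,fy=7,interpolation=cv2.INTER_CUBIC))
cv2.imwrite('pics/k_side.png',cv2.resize(g['img'][130:260,230:340,::-1],None,fx=4.5,fy=4.5,interpolation=cv2.INTER_CUBIC))
```

```text
t 13.0 tcp [ 0.5803 -0.0555  0.067 ] rot units [ 0.04 -0.01  0.03] F [ 1.3 -2.6  0.5] gap 1.001
[ 0.5556678  -0.04452427  0.02363899]
```

View pics/k_top.png

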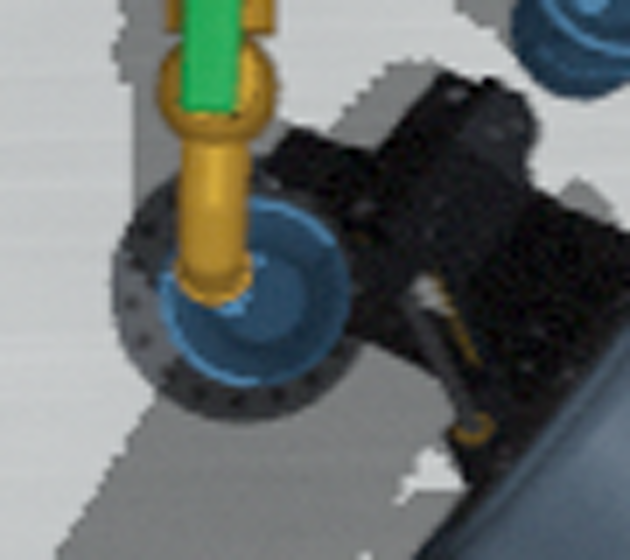

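View pics/k_side.png

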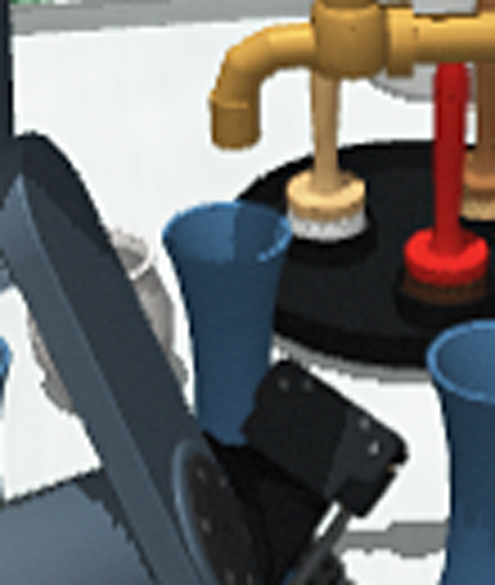

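Run:
```python
from ovl import *
f=H.grab('top');g=H.grab('side')
a=(235+255/7-.5,170+291/7-.5);b=(230+227.5/4.5-.5,130+235/4.5-.5)
print('mouth top',H.onz(f,*a,.24),'side',H.onz(g,*b,.24),H.tri(f,a,g,b))
for bb in((282.4,161.1),(281.9,160.8)): print('spout side z.285',H.onz(g,*bb,.285))
print('spout proj top if (.568,-.006,.285)',H.proj(f,[.568,-.006,.285]), 'pipe end px',235+213/7-.5,170+285/7-.5)
print('rose',H.onz(f,235+240/7-.5,170+297/7-.5,0))
# where nozzle outer edges (r=12.5) at z=.285 and ~.32 project
for P in([.568,-.006],[.566,-.003],[.570,-.003]):
  print(P,[H.proj(f,[P[0]+dx,P[1]+dy,z]).round(1).tolist() for dx,dy,z in((-.0125,0,.285),(0,.0125,.285),(0,-.0125,.285),(-.0125,0,.32))],[H.proj(g,[P[0]+dx,P[1]+dy,.285]).round(1).tolist() for dx,dy in((-.0125,0),(.0125,0),(0,-.0125))])
```

```text
mouth top [ 0.56280774 -0.01751378  0.24      ] side [ 0.55986822 -0.01687174  0.24      ] (array([ 0.56131716, -0.01744281,  0.24031476]), np.float64(0.002969261283762809))
spout side z.285 [ 0.56762219 -0.00540815  0.285     ]
spout side z.285 [ 0.56666642 -0.00379695  0.285     ]
spout proj top if (.568,-.006,.285) [265.31060863 208.47379273] pipe end px 264.92857142857144 210.21428571428572
rose [ 0.56638235 -0.00471242  0.        ]
[0.568, -0.006] [[265.4, 213.9], [259.9, 208.6], [270.8, 208.3], [264.8, 213.6]] [[276.9, 161.6], [288.3, 160.8], [283.1, 163.8]]
[0.566, -0.003] [[264.2, 214.8], [258.6, 209.5], [269.5, 209.2], [263.5, 214.6]] [[275.9, 161.1], [287.2, 160.3], [282.1, 163.2]]
[0.57, -0.003] [[264.1, 213.1], [258.5, 207.8], [269.4, 207.5], [263.5, 212.8]] [[277.7, 160.9], [289.0, 160.1], [283.9, 163.1]]
```

Request:
send_rows(
  deltas=[0,0,0,0.003,-0.0003,-0.004,1,0,0,0,0.003,-0.0003,-0.004,1,0,0,0,-0.0015,0.0008,0.0023,1,0,0,0,-0.0015,0.0008,0.0023,1,0,0,0,-0.0015,0.0008,0.0023,1,0,0,0,-0.0015,0.0008,0.0023,1,0,0,0,-0.0015,0.0008,0.0023,1,0,0,0,-0.0015,0.0008,0.0023,1,0,0,0,-0.0015,0.0008,0.0023,1,0,0,0,0,0,0,1],
)

```text
t: 14.1
position: [0.5826, -0.0457, 0.0671]
orientation: [0.322, -0.304, 0.837, 0.32]
contact_force: [-0.3, -2.3, -0.0]
finger_gap: 1.001
```

```bash
cat > fin.py <<'E'
from ovl import *
import sys
def fin(t):
    f=H.grab('top');g=H.grab('side')
    todo(None,RF);print(corner()[1])
    cv2.imwrite(f'pics/{t}_top.png',cv2.resize(f['img'][170:250,235:325,::-1],None,fx=7,fy=7,interpolation=cv2.INTER_CUBIC))
    cv2.imwrite(f'pics/{t}_side.png',cv2.resize(g['img'][130:260,230:340,::-1],None,fx=4.5,fy=4.5,interpolation=cv2.INTER_CUBIC))
def ms(a,b):
    f=H.grab('top');g=H.grab('side')
    a=(235+a[0]/7-.5,170+a[1]/7-.5);b=(230+b[0]/4.5-.5,130+b[1]/4.5-.5)
    print('mouth top',H.onz(f,*a,.24),'side',H.onz(g,*b,.24),H.tri(f,a,g,b))
E
python3 -c "from fin import *; fin('m')"
```

```text
t 14.2 tcp [ 0.5825 -0.0459  0.0672] rot units [ 0.03 -0.01  0.03] F [ 0.3 -1.4 -0. ] gap 1.004
[ 0.55789349 -0.03491381  0.02379426]
```

View pics/m_top.png

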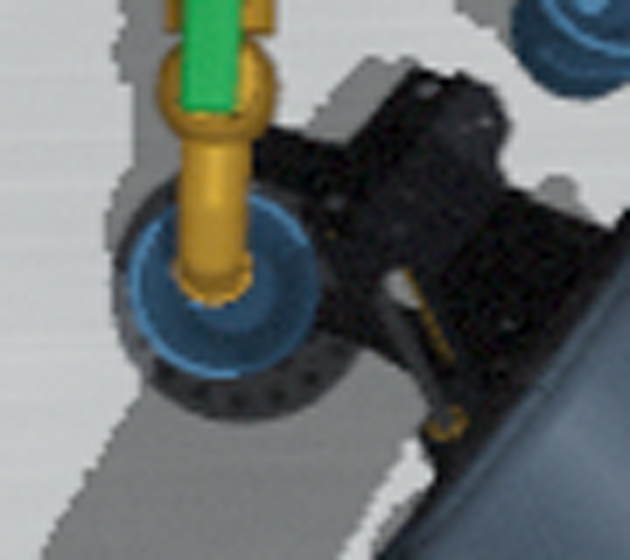

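View pics/m_side.png

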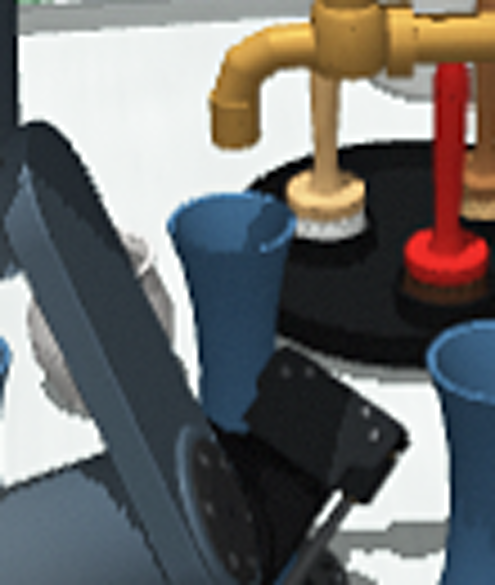

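```bash
python3 -c "
from fin import *
ms((225,284.5),(232,225))"
```

```text
mouth top [ 0.56528451 -0.00734451  0.24      ] side [ 0.56297457 -0.00718446  0.24      ] (array([ 0.56412742, -0.00728182,  0.2400464 ]), np.float64(0.002314607474737568))
```

Request:
send_rows(
  deltas=[0,0,0,-0.0008,0,0.001,1,0,0,0,-0.0007,0.0001,0.001,1,0,0,0,0,0,0,1],
)

```text
t: 14.6
position: [0.5839, -0.0441, 0.0671]
orientation: [0.322, -0.304, 0.838, 0.32]
contact_force: [-0.0, -3.1, 0.6]
finger_gap: 0.999
```

Request:
send_rows(
  deltas=[0,0,0,0.002,-0.0023,-0.004,1,0,0,0,0.004,-0.0047,-0.0078,1,0,0,0,0.004,-0.0047,-0.0078,1,0,0,0,0.004,-0.0047,-0.0078,1,0,0,0,0.008,-0.0094,-0.0156,1],
)

```text
t: 15.1
position: [0.5736, -0.0979, 0.0675]
orientation: [0.321, -0.304, 0.837, 0.321]
contact_force: [-0.0, -0.2, -0.5]
finger_gap: 1.001
```

```bash
python3 -c "from fin import *; fin('n'); import clr; clr.clr()"
```

```text
t 15.2 tcp [ 0.575  -0.1014  0.0673] rot units [-0.02 -0.    0.03] F [-0.1 -0.5  0.1] gap 0.998
[ 0.55044768 -0.09052148  0.02384054]
0 [np.float64(30.0), [0.475, -0.14, 0.037], np.float64(12.8), [0.641, -0.134, 0.155]]
0.01 [np.float64(28.2), [0.475, -0.136, 0.041], np.float64(13.4), [0.639, -0.135, 0.164]]
0.02 [np.float64(26.5), [0.472, -0.137, 0.05], np.float64(14.1), [0.636, -0.137, 0.173]]
0.03 [np.float64(24.8), [0.472, -0.133, 0.054], np.float64(14.8), [0.636, -0.133, 0.177]]
0.04 [np.float64(23.1), [0.47, -0.134, 0.063], np.float64(15.4), [0.634, -0.134, 0.186]]
```

View pics/n_top.png

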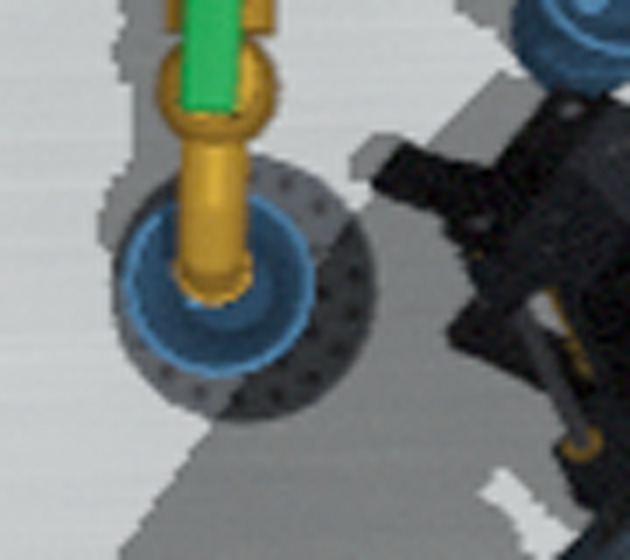

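View pics/n_side.png

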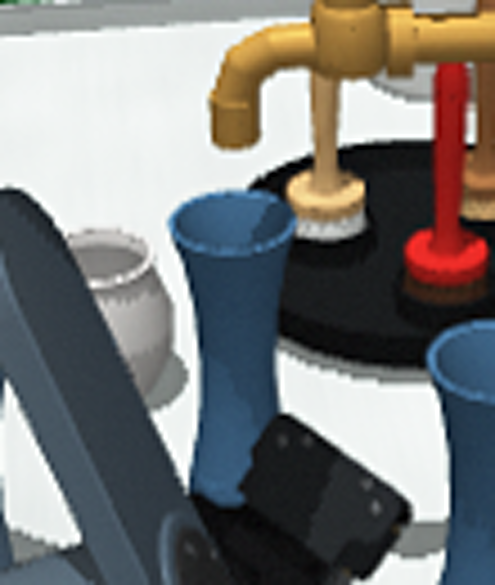

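Request:
send_rows(
  deltas=[0,0,0,0.0087,-0.009,-0.0161,1,0,0,0,0.0087,-0.009,-0.0161,1,0,0,0,0.0087,-0.009,-0.0161,1,0,0,0,0.0087,-0.009,-0.0161,1,0,0,0,0.0087,-0.009,-0.0161,1,0,0,0,0.0087,-0.009,-0.0161,1,0,0,0,0.0087,-0.009,-0.0161,1,0,0,0,0.0087,-0.009,-0.0161,1,0,0,0,0.0087,-0.009,-0.0161,1,0,0,0,0.0087,-0.009,-0.0161,1],
)

```text
t: 16.2
position: [0.5297, -0.2988, 0.0675]
orientation: [0.322, -0.304, 0.838, 0.32]
contact_force: [0.1, -0.2, -0.3]
finger_gap: 1.0
```

```bash
python3 -c "
from fin import *
ms((221,283),(233.5,223.5)); fin('o'); f=H.grab('top','end_top.png');H.grab('side','end_side.png'); print(mouth(f))"
```

```text
mouth top [ 0.56583063 -0.00599346  0.24      ] side [ 0.56385421 -0.00577745  0.24      ] (array([ 0.56483714, -0.00594071,  0.24008474]), np.float64(0.001984929393162697))
t 16.4 tcp [ 0.5299 -0.2973  0.0674] rot units [ 0.03 -0.    0.02] F [ 0.8 -0.9 -0.6] gap 0.996
[ 0.50527371 -0.28636568  0.02408302]
[[308, 151, 29, 33, 687], [252, 198, 28, 26, 408], [298, 251, 28, 31, 645]]
```

View pics/end_top.png

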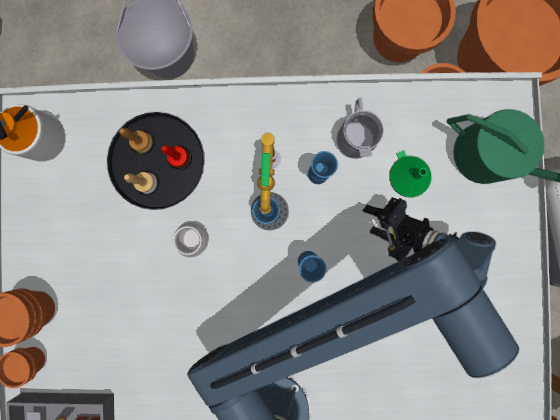

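View pics/end_side.png

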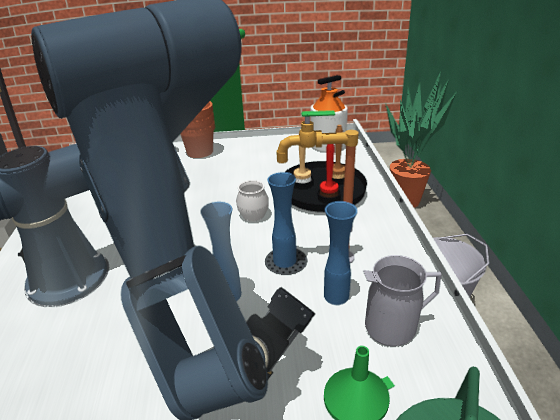

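View pics/o_side.png

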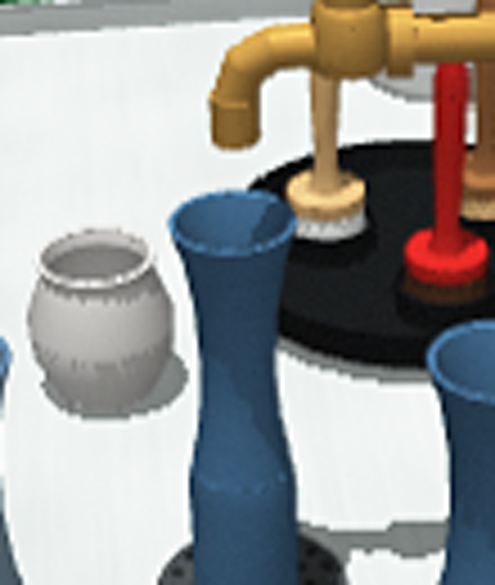

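```bash
python3 -c "
from h import *
print(sign_off())"
```

```text
the job is handed in; nothing more can be done
None
```

The vase, the one of the three blue look-alikes farthest to the robot's right, now stands upright and free on the drain rose under the spout. I handed the job in at about 16.5 s of the 53 s allowed.

- **Pushing:** I pushed it low on its foot with the lower fingertip, about 24 mm above the shelf, using a tilted and rolled gripper so its body fitted between the other two vases. Contact forces read about 4 N or less. I re-aimed the push twice from the pictures, then backed the gripper off about 0.25 m.
- **Final position:** The mouth's centre measured (0.565, -0.006, 0.240) m from both views. The outlet measured about (0.5675, -0.005) m, so the mouth is roughly 3 mm off. The two views disagreed by about 2 mm in the mouth's x position.
- **Other objects:** The other two blue vases are at the same image positions as at the start. The jug, funnel, white vase, turntable and tap look unmoved, checked by eye only. By my model, the gripper stayed at least about 12 mm from the neighbouring vases.

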